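# Pack the trimmed lenses and scrap their runner

## Robot

A 7-joint arm with a two-finger parallel gripper is mounted at the origin on the work surface. World frame = base frame: x ahead of the robot, y to its left, z up, the work surface at z = 0. Lengths are in m, angles in rad, forces in N, time in s.
With the tool pointing down it reaches from about 0.4 to 0.85 m from the base axis. Payload 10.4 kg.
Tool frame: the origin (TCP) lies at the very end of the fingers, on their centre line; the grasp point (between the pads) lies 19 mm behind it (manip.grip_depth is the distance from the TCP to the grasp point, in m); z points along the fingers, x is the direction in which the jaws open and shut, and the axes are right-handed (so a half turn about z gives the same grasp; the last joint's range is limited). The gripper opens to 85 mm and grips with 20 to 120 N. Pads are 22 mm wide; open, the fingers measure 114 mm over their backs; the gripper's body (76 mm by 85 mm) begins 54 mm behind the grasp point. The pads swing forward as they close: fully open they stand 13 mm farther back than shut.
Start: joints at [-0.023, 0.332, -0.065, 1.46, 0.022, 1.35, -0.088], TCP at [0.625, 0, 0.231] pointing down, gripper open.
Joint ranges: [-2.6, 2.6], [-0.5, 2.12], [-1.47, 1.34], [0.16, 2.42], [-1.27, 4.41], [0.06, 2.06], [-2.6, 2.6]. Speed limits (rad/s): [2.22, 2.22, 2.79, 2.79, 3.14, 3.14, 3.14].

## Interface

Orientations are given as a unit quaternion [x, y, z, w].
In Python, from workcell import manip, cams gives the robot as it stands. The module is installed in compiled form; this text tells all that it offers.
- The arm moves only by the tool move_arm, never from a script. Its arguments are lists of equal length, an entry for each row: "claw": the opening, from 0 (shut) to 1 (fully open); "dp": the shift along the tool's x, y, z as a fraction of full scale, a list of three; "turn": the turn, a rotation vector about the tool's x, y, z as a fraction of full scale, a list of three. A call has 1 to 8 rows; each row shifts and turns the commanded pose from where the row before left it, along the tool's axes as they then stand; what a row does not reach is not made up. Full scale, the value 1, is 200 mm for a shift and 45 degrees for a turn. A row lasts 1/12 s, in which the tool goes at most 41.7 mm and 7.16 degrees, less where a joint would pass 70% of its speed; a pose out of reach is approached as far as the arm can. A call with a number of a shift or a turn outside -1 to 1 is refused whole. A call with a gripper value outside its range is refused whole. The fingers move at their own pace and stop on an object; "grip_force" is the grip in N (left out, the last holds). Time passes only in rows, so rows that do not move let the fingers close. It gives the time, the measured TCP pose, the force and the opening at its end, in the units of the state.
- manip.get_obs(): the state, without advancing time (a new reading comes with each control period).
- cams.camera(name): name is "scene" or "side" or "wrist"; returns the picture (400x640x3 uint8, red, green, blue); there is no depth.
- cams.camera_info(name): a dict with "fx", "fy", "cx", "cy" (pixels), "pose" (4x4, takes a point from camera to world coordinates); the wrist camera has in their place "tool_from_camera" (4x4, takes a point from camera to tool coordinates, whose origin is the TCP and whose axes are the tool frame's). Camera axes: x right, y down, z forward; pixel columns grow to the right and rows downward; lengths in m; the calibration is good to about 2 mm. A picture is of the moment at which its call begins: read the wrist's pose just before it. camera_info takes no time and is no camera call.
- manip.hand_in(): hands the job in, once; it reports no verdict.
The state is a dict: "clock": time; "joint_pos": joint angles; "joint_velocities": joint speeds; "tau": joint torques, N m; "position": TCP position; "ee_rot": TCP orientation; "ft_force": force on the tool from outside, world axes, zero at the start; "torque": the same for the moment, N m; "grip_width": opening from 0.0 (shut) to 1.0 (fully open).
Only numpy, scipy, OpenCV 4.12 (cv2) and the standard library are available. Lean on these libraries where they do the work, as an engineer would, in place of code of your own. Each camera call takes 0.05 s, during which the arm holds its last target.

## Task

Clear the trimming sheet after the last shot: lay each of the three loose lenses, flat side down, fully into the empty pocket of the foam tray that already holds lenses of its own shape and size, without dropping it, and put the cut-off black runner in the low scrap carton. Leave the nippers and the cleaner bottle where they are.

Things in the scene. Friction and masses are not known exactly. Their poses are not given: they have to be found in the camera images.
- lens_large_c (a point): Centre, half-way up, of the large round loose lens, 58 mm in diameter. Thick moulded lens of smoked dark-brown plastic, 20 mm thick in all: flat underside, upright rim 16 mm high, then a low dome 4 mm high. Lies flat side down on the thin white trimming sheet on the table (z = 0), so this point stands 10 mm above the table. z is the lens's axis, up.
- lens_small_c (a point): Centre, half-way up, of the small round loose lens, 32 mm in diameter. Thick moulded lens of smoked dark-brown plastic, 20 mm thick in all: flat underside, upright rim 16 mm high, then a low dome 4 mm high. Lies flat side down on the thin white trimming sheet on the table (z = 0), so this point stands 10 mm above the table. z is the lens's axis, up.
- lens_oblong_c (a point): Centre, half-way up, of the oblong loose lens, outline 58 mm long (its x) by 34 mm wide (its y) with half-round ends. Thick moulded lens of smoked dark-brown plastic, 20 mm thick in all: flat underside, upright rim 16 mm high, then a low dome 4 mm high. Lies flat side down on the thin white trimming sheet on the table (z = 0), so this point stands 10 mm above the table. z is the lens's axis, up.
- tray_large: Tray for large round lenses: fixed pale foam strip 234 x 84 x 16 mm, 3 pockets in a row along x, 78 mm apart. Origin on the table under the centre of the empty pocket, at the end nearest the robot (tray edges 39 mm off at -x, 42 at +-y); two fixed packed lenses follow at +x, tops 30 mm high. Pockets 68 mm in diameter, floor 10 mm above the table, rims chamfered. Seated lens: centre 20 mm above the table.
- tray_small: Tray for small round lenses: fixed pale foam strip 234 x 84 x 16 mm, 3 pockets in a row along x, 78 mm apart. Origin on the table under the centre of the empty pocket, at the end nearest the robot (tray edges 39 mm off at -x, 42 at +-y); two fixed packed lenses follow at +x, tops 30 mm high. Pockets 42 mm in diameter, floor 10 mm above the table, rims chamfered. Seated lens: centre 20 mm above the table.
- tray_oblong: Tray for oblong lenses: fixed pale foam strip 234 x 84 x 16 mm, 3 pockets in a row along x, 78 mm apart. Origin on the table under the centre of the empty pocket, at the end nearest the robot (tray edges 39 mm off at -x, 42 at +-y); two fixed packed lenses follow at +x, tops 30 mm high. Pockets 68 mm (x) by 44 mm, floor 10 mm above the table, rims chamfered. Seated lens: centre 20 mm above the table, long side along x.
- runner_c (a point): Middle of the cut-off black plastic runner lying on the trimming sheet, 11 mm above the table, in an upright round slug 14 mm in diameter, 22 mm high. The main bar, 10 mm thick, 114 mm long, runs along x through the slug; forks 8 mm high branch off it 26 mm and more from the slug, reaching 27 mm to both sides (y). Fingers closing along y on the slug meet nothing else. 24 g.
- scrap_carton: Low open cardboard scrap carton with a clear bag liner over its rim: 138 mm (x) by 158 mm (y) outside, walls 4 mm thick, 50 mm high, floor 4 mm thick; two short runner bits, 14 mm high, lie fixed by its +y and -y walls. Fixed. Origin: centre of its underside, on the table.
- nippers_c (a point): Bystander: loose side nippers with two red handles, 140 mm long, lying flat to the robot's right of the trimming sheet; the point is near their pivot, 7 mm above the table.
- cleaner: Bystander: loose blue cleaner bottle with a white cap, 56 mm in diameter, 105 mm high, standing to the robot's left of the trimming sheet; origin at the centre of its underside.

How it is judged:
By the outcome, as a careful person would: the job done as asked, in the order asked, and still so for the second after the job is handed in, with the robot touching nothing.
It also fails if it takes over 120 s, if anything falls off the work surface, if the arm or the gripper's body presses on something with over 40 N, if the wrist force passes 120 N, or if a joint passes its speed limit or range.

## Working session

There is one attempt and no reset: what is moved stays moved. The work goes in short steps, Python scripts to look and compute and a tool call to move; the robot and the scene stay as the last step left them, time stands still between calls to the robot, and variables do not carry over. Pictures are saved under pics/ and viewed, and the job is handed in when it is done.

Besides the shell and the picture viewer there is one more tool, called after "Emit:" as name(argument=value, ...), one argument or row to a line, values as JSON. move_arm: Moves the arm, as the interface text tells. Shift numbers are shares of 200 mm and turn numbers shares of 45 degrees, none past 1 either way. Its arguments: {"type":"object","properties":{"claw":{"type":"array","items":{"type":"number"}},"dp":{"type":"array","items":{"type":"array","items":{"type":"number"}}},"turn":{"type":"array","items":{"type":"array","items":{"type":"number"}}},"grip_force":{"type":"number"}},"required":["claw","dp","turn"]}

```bash
mkdir -p pics; python3 - <<'E'
from workcell import manip, cams
import cv2, numpy as np
o=manip.get_obs(); print(o, manip.grip_depth)
for n in ["scene","side","wrist"]:
    im=cams.camera(n); cv2.imwrite(f"pics/{n}0.png",im[:,:,::-1]); i=cams.camera_info(n); print(n,{k:np.round(v,4).tolist() for k,v in i.items()})
E
```

```text
{'clock': 0.0, 'joint_pos': array([-0.02260861,  0.33285539, -0.06473121,  1.46093948,  0.0216244 ,
        1.34991697, -0.08846445]), 'joint_velocities': array([ 0.00023568,  0.00035606, -0.0020475 ,  0.00185389,  0.00015581,
       -0.00057752, -0.00249003]), 'tau': array([ 4.98105128e-04, -6.25449800e+01,  4.97091911e-02, -3.91610491e+01,
        1.63588714e-02,  9.83294769e-03, -6.01235030e-06]), 'position': array([6.24619572e-01, 9.99272275e-06, 2.30527193e-01]), 'ee_rot': array([ 9.99999746e-01,  4.99925819e-05, -7.10106514e-04,  4.03904790e-05]), 'ft_force': array([0.1201525 , 0.45415692, 0.02204247]), 'torque': array([-0.00532494,  0.03685089, -0.00886555]), 'grip_width': 0.9972123771559663} 0.0187
scene {'fx': 420.1845, 'fy': 420.1845, 'cx': 326.9517, 'cy': 195.8073, 'pose': [[-0.4026, 0.7274, -0.5557, 1.1879], [0.9153, 0.3254, -0.2372, 0.3047], [0.0083, -0.6041, -0.7968, 1.0521], [0.0, 0.0, 0.0, 1.0]]}
side {'fx': 452.1459, 'fy': 452.1459, 'cx': 316.9203, 'cy': 189.6778, 'pose': [[0.8339, -0.3007, 0.4628, -0.0229], [-0.5515, -0.4231, 0.7189, -0.8252], [-0.0203, -0.8547, -0.5187, 0.6612], [0.0, 0.0, 0.0, 1.0]]}
wrist {'fx': 308.5327, 'fy': 308.5327, 'cx': 324.0665, 'cy': 198.3733, 'tool_from_camera': [[1.0, -0.0012, -0.0004, -0.0002], [0.0012, 0.9499, 0.3127, -0.0805], [-0.0, -0.3127, 0.9499, -0.143], [0.0, 0.0, 0.0, 1.0]]}
```

View pics/scene0.png

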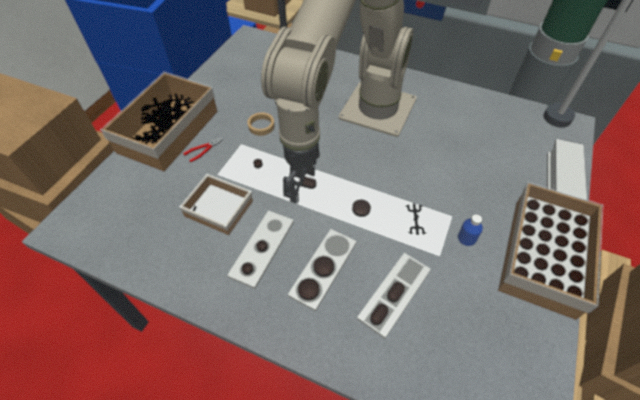

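View pics/side0.png

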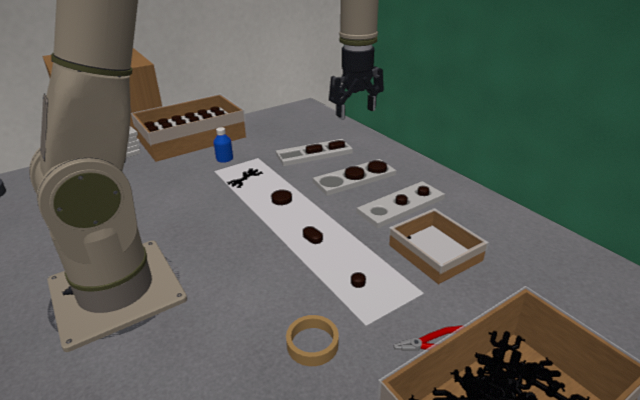

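View pics/wrist0.png

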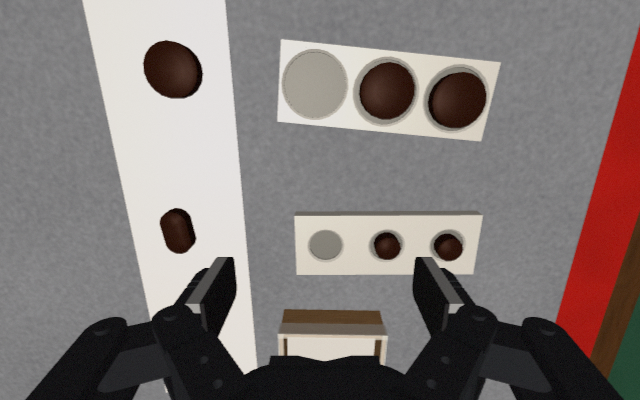

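The wrist picture shows the large lens (173,69), the oblong lens (178,231), the large tray (pocket 315,84) and the small tray (pocket 325,245). The low scrap carton sits below them, and the scene picture has the runner at (416,219). Next I'll build a silhouette-fit measuring helper.

```bash
cat > h.py <<'E'
from workcell import manip, cams
import cv2, numpy as np
from scipy.spatial.transform import Rotation as R
from scipy.optimize import minimize
class V:
    def __init__(s,name,tag=None):
        o=manip.get_obs(); s.im=cams.camera(name); i=cams.camera_info(name)
        s.K=np.array([[i['fx'],0,i['cx']],[0,i['fy'],i['cy']],[0,0,1]])
        if name=='wrist':
            T=np.eye(4);T[:3,:3]=R.from_quat(o['ee_rot']).as_matrix();T[:3,3]=o['position'];s.T=T@i['tool_from_camera']
        else: s.T=np.array(i['pose'])
        s.o=o
        if tag: cv2.imwrite(f'pics/{tag}.png',s.im[:,:,::-1])
    def proj(s,P):
        P=np.atleast_2d(P); c=(P-s.T[:3,3])@s.T[:3,:3]; return (c[:,:2]/c[:,2:])*[s.K[0,0],s.K[1,1]]+s.K[:2,2]
    def ray(s,u,v,z):
        d=s.T[:3,:3]@np.linalg.solve(s.K,[u,v,1]); t=s.T[:3,3]; return t+d*(z-t[2])/d[2]
    def blobs(s,amin=60):
        hsv=cv2.cvtColor(s.im,cv2.COLOR_RGB2HSV); r,g,b=[s.im[:,:,k].astype(int) for k in range(3)]
        m=((r-b>8)&(r<125)&(hsv[:,:,1]>60)).astype(np.uint8)
        m=cv2.morphologyEx(m,cv2.MORPH_CLOSE,np.ones((5,5)))
        n,l,st,c=cv2.connectedComponentsWithStats(m)
        return [(l==k,st[k],c[k]) for k in range(1,n) if st[k,4]>amin]
def outline(L,W,zb):
    # L long,W wide, zb underside height
    a=np.linspace(0,2*np.pi,72,endpoint=False); pts=[]
    for sc,h in [(1,0),(1,16),(.75,18.2),(.5,19.2),(0,20)]:
        x=np.cos(a)*W/2*sc+np.sign(np.cos(a))*(L-W)/2*sc; pts.append(np.c_[x,np.sin(a)*W/2*sc,np.full(72,zb+h)])
    return np.vstack(pts)/1000
def fit(v,mask,L,W,zb,yaw0=0):
    O=outline(L,W,zb); ys,xs=np.nonzero(mask); g=v.ray(xs.mean(),ys.mean(),(zb+10)/1000)
    S=4; x0,x1,y0,y1=xs.min()-15,xs.max()+15,ys.min()-15,ys.max()+15
    M=cv2.resize(mask[max(y0,0):y1,max(x0,0):x1].astype(np.uint8),None,fx=S,fy=S,interpolation=cv2.INTER_NEAREST); off=np.array([max(x0,0),max(y0,0)])
    def cost(p):
        c,s_=np.cos(p[2]),np.sin(p[2]); P=O@np.array([[c,s_,0],[-s_,c,0],[0,0,1]])+[p[0]/1000+g[0],p[1]/1000+g[1],0]
        h=cv2.convexHull(((v.proj(P)-off+.5)*S).astype(np.float32)).round().astype(np.int32)
        r=np.zeros_like(M); cv2.fillConvexPoly(r,h,1); return 1-(r&M).sum()/(r|M).sum()
    best=None
    for y in ([yaw0] if L==W else [yaw0,yaw0+.8,yaw0+1.6,yaw0-.8]):
        q=minimize(cost,[0,0,y],method='Nelder-Mead',options=dict(initial_simplex=[[0,0,y],[4,0,y],[0,4,y],[0,0,y+.3]],xatol=.05,fatol=1e-4))
        if best is None or q.fun<best.fun: best=q
    p=best.x; return np.round([g[0]+p[0]/1000,g[1]+p[1]/1000,np.degrees(p[2]),best.fun],4)
E
python3 - <<'E'
from h import *
for n in ['wrist','side','scene']:
    v=V(n)
    print(n)
    for m,st,c in v.blobs():
        x,y,w,h,a=st; print(st,c.round(1),v.ray(*c,.01).round(3))
E
```

```text
wrist
[ 144   41   58   57 2568] [172.1  69.2] [0.458 0.109 0.01 ]
[ 359   62   55   57 2423] [386.6  90.4] [0.694 0.087 0.01 ]
[ 428   72   58   56 2511] [456.8  99.5] [0.773 0.077 0.01 ]
[ 160  209   35   44 1143] [177.3 230.3] [ 0.435 -0.082  0.01 ]
[ 554  212   86  168 3353] [617.7 308.1] [ 1.036 -0.202  0.01 ]
[374 233  26  26 538] [386.5 245.7] [ 0.706 -0.104  0.01 ]
[434 234  28  27 566] [447.6 246.8] [ 0.786 -0.106  0.01 ]
[ 282  309  101   16 1372] [331.8 316.6] [ 0.635 -0.216  0.01 ]
[374 340   7  19  98] [377.3 348.1] [ 0.702 -0.272  0.01 ]
side
[340  37  37   8 195] [358.1  41.1] [1.709 1.368 0.01 ]
[  44   48  197  114 5045] [160.6 109.2] [0.39  0.958 0.01 ]
[223 121  23  20 308] [235.4 130.5] [0.545 0.586 0.01 ]
[329 141  16   8 100] [336.  144.5] [0.769 0.281 0.01 ]
[306 145  16   8 107] [313.5 148.5] [0.692 0.3   0.01 ]
[368 161  18  12 183] [376.7 166.5] [0.779 0.085 0.01 ]
[345 167  19  12 194] [354.2 172.7] [0.701 0.094 0.01 ]
[  54  172   67   56 2909] [ 86.6 199.8] [0.016 0.397 0.01 ]
[418 187  11   8  78] [422.9 190.5] [ 0.793 -0.095  0.01 ]
[272 191  19  14 220
[... 1804 characters left out ...]
43.1] [0.384 0.585 0.01 ]
[538 245  11   9  72] [542.8 249.1] [0.384 0.633 0.01 ]
[555 251  11   9  81] [559.9 254.9] [0.384 0.68  0.01 ]
[516 253  13  10  83] [523.  257.3] [0.435 0.585 0.01 ]
[536 259  11  10  83] [540.7 263.6] [0.435 0.634 0.01 ]
[316 261  16  12 103] [323.  267.1] [0.691 0.084 0.01 ]
[ 60 262  89  70 281] [117.2 301.7] [ 1.001 -0.365  0.01 ]
[552 265  12  10  89] [557.9 269.6] [0.435 0.679 0.01 ]
[513 268  14   9  83] [520.6 271.8] [0.484 0.586 0.01 ]
[532 274  13  10  82] [538.7 278.2] [0.484 0.634 0.01 ]
[299 281  19  17 203] [308.4 288.9] [0.766 0.075 0.01 ]
[549 280  14  10  86] [556.3 284.5] [0.483 0.68  0.01 ]
[373 308  13  15 100] [379.1 314.3] [0.756 0.27  0.01 ]
```

```bash
python3 - <<'E'
from h import *
v=V('wrist')
for m,st,c in v.blobs():
    u,w=c
    for n,(uu,vv,L,W,z) in dict(large=(172,69,58,58,0),obl=(177,230,58,34,0),tl1=(387,90,58,58,10),tl2=(457,99,58,58,10),ts1=(386,245,32,32,10),ts2=(447,246,32,32,10)).items():
        if abs(u-uu)+abs(w-vv)<5: print(n,fit(v,m,L,W,z,1.57))
v=V('side')
for m,st,c in v.blobs():
    u,w=c
    for n,(uu,vv,L,W,z) in dict(large=(281,197,58,58,0),obl=(312,235,58,34,0),small=(358,279,32,32,0),to1=(313,148,58,34,10),to2=(336,144,58,34,10),tl1=(354,173,58,58,10),tl2=(377,166,58,58,10),ts1=(401,199,32,32,10),ts2=(423,190,32,32,10)).items():
        if abs(u-uu)+abs(w-vv)<5: print(n,fit(v,m,L,W,z,1.57))
E
```

```text
large [4.588000e-01 1.081000e-01 1.070462e+02 7.650000e-02]
tl1 [6.912000e-01 8.620000e-02 1.058897e+02 5.140000e-02]
tl2 [7.68600e-01 7.66000e-02 9.76072e+01 5.52000e-02]
obl [ 4.34800e-01 -8.33000e-02  9.15308e+01  9.79000e-02]
ts1 [ 7.038000e-01 -1.005000e-01  1.618677e+02  1.196000e-01]
ts2 [ 7.815000e-01 -1.017000e-01  1.022391e+02  1.237000e-01]
to2 [ 0.7599  0.2692 16.1383  0.2976]
to1 [  0.6825   0.2868 188.3513   0.2911]
tl2 [ 0.7707  0.0769 42.865   0.2393]
tl1 [ 0.6918  0.0849 83.5528  0.2341]
ts2 [ 0.7804 -0.1065 88.972   0.3509]
large [ 0.4587  0.1094 96.8967  0.2636]
ts1 [ 0.704  -0.1049 93.0696  0.295 ]
obl [ 4.370000e-01 -8.490000e-02  2.599934e+02  2.325000e-01]
small [ 0.4296 -0.2685 96.4539  0.2978]
```

Emit:
move_arm(
  claw=[1,1,1,1,1,1,1,1],
  dp=[
    [-0.03,-0.2,-0.03],
    [-0.03,-0.2,-0.03],
    [-0.03,-0.2,-0.03],
    [-0.03,-0.2,-0.03],
    [0,-0.2,0],
    [0,0,0],
    [0,0,0],
    [0,0,0],
  ],
  turn=[
    [0,0,0],
    [0,0,0],
    [0,0,0],
    [0,0,0],
    [0,0,0],
    [0,0,0],
    [0,0,0],
    [0,0,0],
  ],
)

```text
clock: 1.07
position: [0.6011, 0.1996, 0.2551]
ee_rot: [1.0, -0.0, -0.0, 0.0]
ft_force: [-0.1, -0.8, -0.6]
grip_width: 1.0
```

```bash
python3 - <<'E'
from h import *
v=V('wrist','w1')
for m,st,c in v.blobs(): print(st,c.round(1),v.ray(*c,.01).round(3))
E
```

```text
[ 371   69   51   36 1399] [395.7  86.8] [0.686 0.291 0.01 ]
[ 433   88   53   35 1403] [458.7 104.7] [0.763 0.271 0.01 ]
[ 199  208   44   42 1413] [220.3 228.3] [0.459 0.109 0.01 ]
[ 555  208   85  170 3348] [617.6 304.8] [ 1.039 -0.016  0.01 ]
[ 369  225   44   43 1440] [390.6 246.1] [0.693 0.082 0.01 ]
[ 424  232   46   41 1300] [447.9 250.7] [0.774 0.075 0.01 ]
[  0 292  23  62 398] [  9.5 323.3] [ 0.12  -0.048  0.01 ]
[218 325  14  29 223] [225.  337.9] [ 0.446 -0.076  0.01 ]
[380 343  22  23 384] [390.2 354.1] [ 0.705 -0.109  0.01 ]
```

View pics/w1.png

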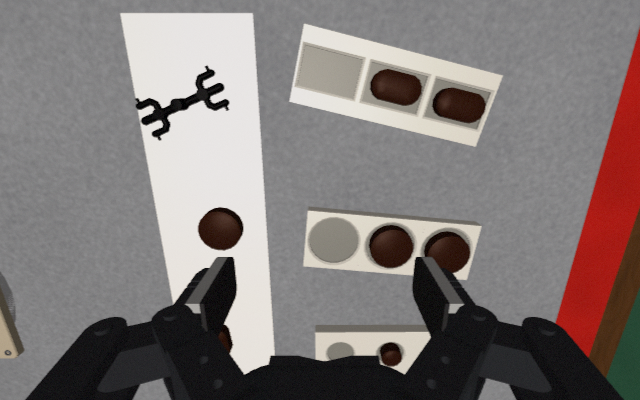

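The picture shows the runner at (181,104), tilted about 20°, the oblong tray with its pocket at (330,70), the large lens at (220,228) and the large tray's pocket at (333,240).

```bash
cat >> h.py <<'E'
def runner(v,win,z=.006):
    g=v.im.max(axis=2); m=np.zeros_like(g); x0,y0,x1,y1=win; m[y0:y1,x0:x1]=(g[y0:y1,x0:x1]<75)
    m=cv2.morphologyEx(m,cv2.MORPH_CLOSE,np.ones((3,3)))
    n,l,st,c=cv2.connectedComponentsWithStats(m); k=1+np.argmax(st[1:,4]); ys,xs=np.nonzero(l==k)
    P=np.array([v.ray(a,b,z)[:2] for a,b in zip(xs,ys)]); mu=P.mean(0); w,E=np.linalg.eigh(np.cov((P-mu).T)); e=E[:,1]; q=(P-mu)@E
    mid=mu+E@((q.max(0)+q.min(0))/2)
    return mu.round(4),mid.round(4),np.degrees(np.arctan2(e[1],e[0])).round(1),(np.ptp(q,axis=0)*1000).round(1),len(xs)
def ov(v,items,tag,crop=None,s=2):
    im=cv2.resize(v.im[:,:,::-1],None,fx=s,fy=s,interpolation=cv2.INTER_CUBIC)
    def dr(P,c,cl=True): cv2.polylines(im,[((v.proj(P)+.5)*s).round().astype(np.int32)],cl,c,1)
    for kind,x,y,yw,*e in items:
        c,s_=np.cos(np.radians(yw)),np.sin(np.radians(yw)); M=np.array([[c,s_,0],[-s_,c,0],[0,0,1]])
        if kind=='lens':
            O=outline(*e)@M+[x,y,0]; dr(O[:72],(0,255,0)); dr(O[72:144],(0,255,255))
        if kind=='tray':
            q=np.array([[-39,-42,16],[195,-42,16],[195,42,16],[-39,42,16]])/1000; dr(q@M+[x,y,0],(255,0,255))
            O=outline(e[0],e[1],0)[:72]; dr(np.c_[O[:,:2],O[:,2]*0+.01]@M+[x,y,0],(0,200,0))
        if kind=='runner':
            q=np.array([[-57,0,10],[57,0,10]])/1000; dr(q@M+[x,y,0],(0,255,0)); a=np.linspace(0,6.28,30); dr(np.c_[.007*np.cos(a),.007*np.sin(a),a*0+.022]@M+[x,y,0],(0,0,255))
        if kind=='carton':
            q=np.array([[-69,-79,50],[69,-79,50],[69,79,50],[-69,79,50]])/1000; dr(q@M+[x,y,0],(255,0,255))
    if crop: x0,y0,x1,y1=crop; im=im[int(y0*s):int(y1*s),int(x0*s):int(x1*s)]
    cv2.imwrite(f'pics/{tag}.png',im)
E
python3 - <<'E'
from h import *
v=V('wrist')
for m,st,c in v.blobs():
    u,w=c
    for n,(uu,vv,L,W,z) in dict(large=(220,228,58,58,0),to1=(395,87,58,34,10),to2=(458,104,58,34,10),tl1=(390,246,58,58,10)).items():
        if abs(u-uu)+abs(w-vv)<5: print(n,fit(v,m,L,W,z,-.25))
print(runner(v,(125,50,240,150)))
t1=np.array([.6912,.0862]);
ov(v,[('lens',.4588,.1081,0,58,58,0),('tray',.6138,.0958,-7.07,68,68),('tray',.626,-.0993,-.9,42,42)],'o1',(110,10,510,310),2)
E
```

```text
to1 [  0.683    0.2902 -13.1297   0.0669]
to2 [  0.7586   0.2705 -12.3789   0.0639]
large [0.4587 0.108  1.5663 0.0857]
tl1 [0.691  0.0863 3.7269 0.0679]
(array([0.4281, 0.2726]), array([0.4272, 0.272 ]), np.float64(-158.0), array([ 52.3, 112.5]), 1493)
```

View pics/o1.png

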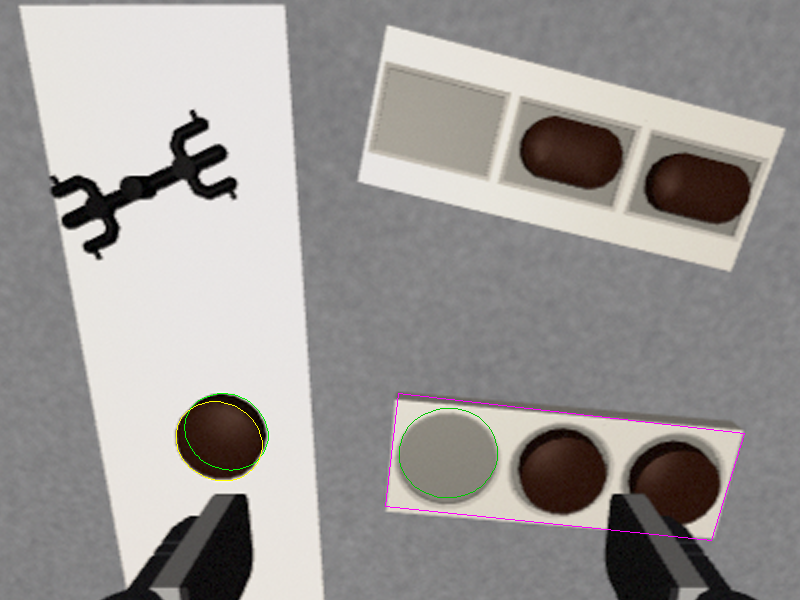

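Emit:
move_arm(
  claw=[1,1,1,1,1,1,1,1],
  dp=[
    [-0.119,0.076,0.129],
    [-0.119,0.076,0.129],
    [-0.119,0.076,0.129],
    [-0.119,0.076,0.129],
    [-0.119,0.076,0.129],
    [-0.118,0.077,0.13],
    [0,0,0],
    [0,0,0],
  ],
  turn=[
    [0,0,0],
    [0,0,0],
    [0,0,0],
    [0,0,0],
    [0,0,0],
    [0,0,0],
    [0,0,-0.154],
    [0,0,-0.154],
  ],
)

```text
clock: 1.83
position: [0.456, 0.1057, 0.0986]
ee_rot: [0.993, 0.121, -0.002, 0.001]
ft_force: [1.3, 0.1, 0.1]
grip_width: 1.0
```

Emit:
move_arm(
  claw=[1,1,1,1,1,1,1,1],
  dp=[
    [0,0,0],
    [0,0,0],
    [0,0,0],
    [0,0,0],
    [0,0,0],
    [0,0,0],
    [0,0,0],
    [0,0,0],
  ],
  turn=[
    [0,0,-0.154],
    [0,0,-0.154],
    [0,0,-0.154],
    [0,0,-0.154],
    [0,0,-0.154],
    [0,0,-0.154],
    [0,0,-0.154],
    [0,0,-0.154],
  ],
)

```text
clock: 2.5
position: [0.4587, 0.1072, 0.1005]
ee_rot: [0.822, 0.57, 0.0, 0.0]
ft_force: [0.0, 0.1, 0.5]
grip_width: 0.999
```

Emit:
move_arm(
  claw=[1,1,1,1],
  dp=[
    [0,0,0],
    [0,0,0],
    [0,0,0],
    [0,0,0],
  ],
  turn=[
    [0,0,-0.152],
    [0,0,-0.152],
    [0,0,0],
    [0,0,0],
  ],
)

```text
clock: 2.83
position: [0.4586, 0.1076, 0.1005]
ee_rot: [0.751, 0.66, 0.0, 0.0]
ft_force: [-0.5, 0.1, -0.4]
grip_width: 1.002
```

```bash
cat >> h.py <<'E'
def go(x,y,z,yaw=None):
    o=manip.get_obs(); M=R.from_quat(o['ee_rot']).as_matrix(); d=M.T@(np.array([x,y,z])-o['position'])/.2
    cy=np.degrees(np.arctan2(M[1,0],M[0,0]))
    print('pos',o['position'].round(4),'yaw',round(cy,2),'tilt',np.degrees(np.arccos(-M[2,2])).round(2),'clk',round(o['clock'],2),'j',o['joint_pos'].round(2),'F',o['ft_force'].round(1),'w',round(o['grip_width'],3))
    print('dp total',d.round(4),'len mm',(np.linalg.norm(d)*200).round(1), 'turnz', None if yaw is None else round(-(yaw-cy)/45,3))
E
python3 - <<'E'
from h import *
go(.4588,.108,.06,83)
v=V('wrist','w2')
E
```

```text
pos [0.4586 0.1076 0.1005] yaw 82.65 tilt 0.02 clk 2.83 j [-0.08  0.13 -0.26  2.    0.04  1.01  1.08] F [-0.5  0.1 -0.4] w 1.002
dp total [0.0021 0.0004 0.2023] len mm 40.5 turnz -0.008
```

View pics/w2.png

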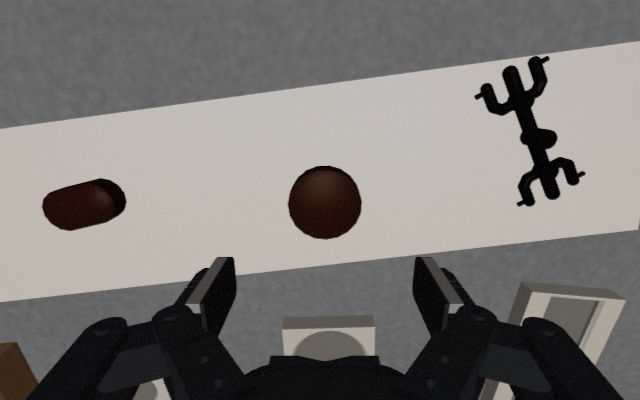

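The lens is centred between the fingers at (325,202). The oblong lens is at (84,204) and the runner slug at (540,138).

```bash
python3 - <<'E'
from h import *
v=V('wrist')
for m,st,c in v.blobs():
    u,w=c
    for n,(uu,vv,L,W,z,yy) in dict(large=(325,202,58,58,0,0),obl=(84,204,58,34,0,1.6)).items():
        if abs(u-uu)+abs(w-vv)<7: print(n,fit(v,m,L,W,z,yy))
print(runner(v,(465,45,595,215)))
print(v.ray(540,138,.022))
go(.4588,.108,.003,83)
E
```

```text
large [ 0.4592  0.1077 15.5362  0.0561]
obl [ 4.352000e-01 -8.440000e-02  2.792646e+02  6.980000e-02]
(array([0.4241, 0.2705]), array([0.428 , 0.2711]), np.float64(-157.7), array([ 54.7, 113.8]), 4540)
[0.42614839 0.26667464 0.022     ]
pos [0.4585 0.108  0.1004] yaw 82.69 tilt 0.01 clk 2.93 j [-0.08  0.13 -0.26  2.    0.04  1.01  1.08] F [0.  1.1 0.2] w 0.996
dp total [2.000e-04 1.200e-03 4.869e-01] len mm 97.4 turnz -0.007
```

Emit:
move_arm(
  claw=[1,1,1,1,1,1],
  dp=[
    [0.001,0,0.15],
    [0.001,0,0.15],
    [0,0,0.1],
    [0,0,0.06],
    [0,0,0.028],
    [0,0,0],
  ],
  turn=[
    [0,0,-0.008],
    [0,0,0],
    [0,0,0],
    [0,0,0],
    [0,0,0],
    [0,0,0],
  ],
)

```text
clock: 3.43
position: [0.4578, 0.1087, 0.0018]
ee_rot: [0.748, 0.664, -0.001, -0.0]
ft_force: [0.4, -0.8, -0.1]
grip_width: 0.999
```

Emit:
move_arm(
  claw=[0.4,0.4,0.4,0.4,0.4,0.4,0.4,0.4],
  dp=[
    [0,0,0],
    [0,0,0],
    [0,0,0],
    [0,0,0],
    [0,0,0],
    [0,0,0],
    [0,0,0],
    [0,0,0],
  ],
  turn=[
    [0,0,0],
    [0,0,0],
    [0,0,0],
    [0,0,0],
    [0,0,0],
    [0,0,0],
    [0,0,0],
    [0,0,0],
  ],
  grip_force=40,
)

```text
clock: 4.1
position: [0.4594, 0.1092, 0.0042]
ee_rot: [0.747, 0.665, 0.001, 0.001]
ft_force: [-2.8, -1.1, 7.8]
grip_width: 0.658
```

```bash
python3 - <<'E'
from h import *
go(.4588,.108,.003,83)
v=V('wrist','w3'); V('side','s3')
E
python3 -c "
import cv2;a=cv2.imread('pics/s3.png')[130:280,200:400];cv2.imwrite('pics/s3c.png',cv2.resize(a,None,fx=3,fy=3))"
```

```text
pos [0.4594 0.1092 0.0042] yaw 83.3 tilt 0.13 clk 4.1 j [-0.1   0.28 -0.25  2.07  0.1   0.8   1.04] F [-2.8 -1.1  7.8] w 0.658
dp total [-0.0063 -0.0023  0.006 ] len mm 1.8 turnz 0.007
```

View pics/s3c.png

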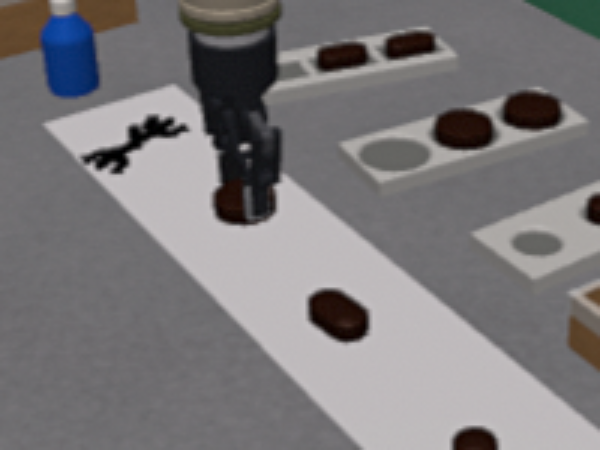

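View pics/w3.png

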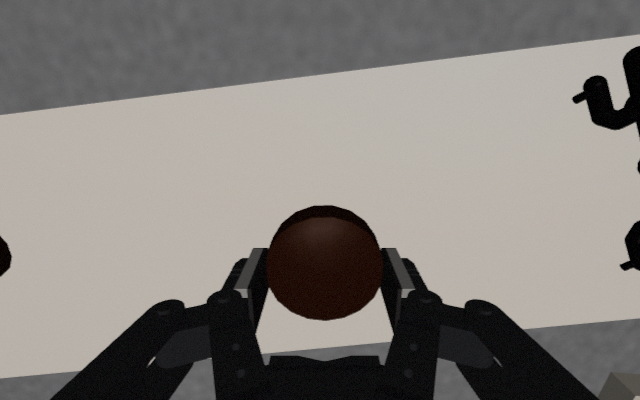

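The lens is held, at opening 0.658 (about 56 mm). I'll lift it and check where the fingertips sit relative to the lens underside.

Emit:
move_arm(
  claw=[0.4,0.4,0.4,0.4,0.4,0.4],
  dp=[
    [0,0,-0.03],
    [0,0,-0.1],
    [0,0,-0.15],
    [0,0,-0.1],
    [0,0,0],
    [0,0,0],
  ],
  turn=[
    [0,0,0],
    [0,0,0],
    [0,0,0],
    [0,0,0],
    [0,0,0],
    [0,0,0],
  ],
)

```text
clock: 4.7
position: [0.4595, 0.1092, 0.0804]
ee_rot: [0.747, 0.665, 0.002, 0.001]
ft_force: [-0.2, -0.1, -1.2]
grip_width: 0.656
```

```bash
python3 - <<'E'
from h import *
go(.6138,.0958,.080,83)
v=V('side','s4')
o=v.o; p=o['position']
print('tcp px',v.proj(p), 'z+10',v.proj(p+[0,0,.01]))
E
python3 -c "
import cv2;a=cv2.imread('pics/s4.png')[130:230,240:360];cv2.imwrite('pics/s4c.png',cv2.resize(a,None,fx=6,fy=6,interpolation=cv2.INTER_CUBIC))"
```

```text
pos [0.4595 0.1092 0.0804] yaw 83.32 tilt 0.21 clk 4.7 j [-0.08  0.16 -0.26  2.02  0.05  0.97  1.08] F [-0.2 -0.1 -1.2] w 0.656
dp total [0.023  0.7739 0.0046] len mm 154.9 turnz 0.007
tcp px [[278.66661403 173.04215735]] z+10 [[278.42280982 169.7251117 ]]
```

View pics/s4c.png

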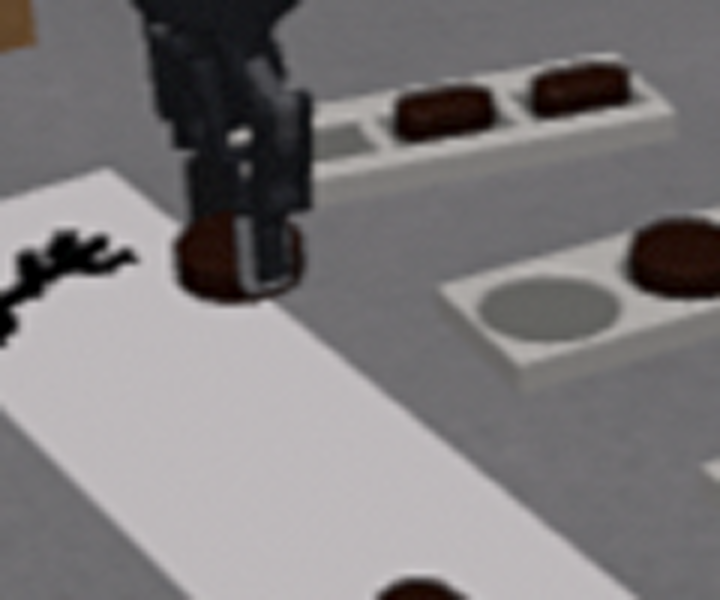

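```bash
python3 - <<'E'
from h import *
v=V('side')
p=v.o['position']; M=R.from_quat(v.o['ee_rot']).as_matrix()
for tz in [0,-.003,-.006,-.009]:
    P=[p+M@np.array([-sx,y,tz]) for sx in(.029,.041) for y in(-.011,.011)]
    print(tz,((v.proj(P)-[240,130]+.5)*6).round(0).tolist())
a=np.linspace(0,6.28,40)
for lb in (.0,.004,.008,):
    q=v.proj(np.c_[p[0]+.029*np.cos(a),p[1]+.029*np.sin(a),a*0+p[2]-lb]); print(lb,((q-[240,130]+.5)*6).max(0).round(0))
E
```

```text
0 [[236.0, 299.0], [283.0, 287.0], [247.0, 312.0], [294.0, 299.0]]
-0.003 [[236.0, 293.0], [282.0, 281.0], [246.0, 306.0], [294.0, 293.0]]
-0.006 [[235.0, 287.0], [282.0, 275.0], [246.0, 300.0], [293.0, 287.0]]
-0.009 [[235.0, 281.0], [282.0, 269.0], [246.0, 293.0], [293.0, 281.0]]
0.0 [299. 297.]
0.004 [300. 305.]
0.008 [300. 313.]
```

Emit:
move_arm(
  claw=[0.4,0.4,0.4,0.4,0.4,0.4,0.4],
  dp=[
    [0.0046,0.1,0],
    [0.0046,0.17,0],
    [0.0046,0.17,0],
    [0.0046,0.17,0],
    [0.0046,0.164,0],
    [0,0,0],
    [0,0,0],
  ],
  turn=[
    [0,0,0.007],
    [0,0,0],
    [0,0,0],
    [0,0,0],
    [0,0,0],
    [0,0,0],
    [0,0,0],
  ],
)

```text
clock: 5.38
position: [0.6128, 0.0943, 0.0765]
ee_rot: [0.749, 0.662, -0.001, -0.001]
ft_force: [-1.0, -0.6, -1.1]
grip_width: 0.656
```

```bash
python3 - <<'E'
from h import *
go(.6138,.0958,.03,83)
v=V('wrist')
ov(v,[('tray',.6138,.0958,-7.07,68,68),('lens',v.o['position'][0],v.o['position'][1],0,58,58,1000*v.o['position'][2]-4)],'o5',None,1.25)
E
```

```text
pos [0.6128 0.0943 0.0765] yaw 82.96 tilt 0.16 clk 5.38 j [-0.07  0.46 -0.2   1.63  0.1   1.06  1.15] F [-1.  -0.6 -1.1] w 0.656
dp total [0.008  0.0047 0.2325] len mm 46.5 turnz -0.001
```

View pics/o5.png

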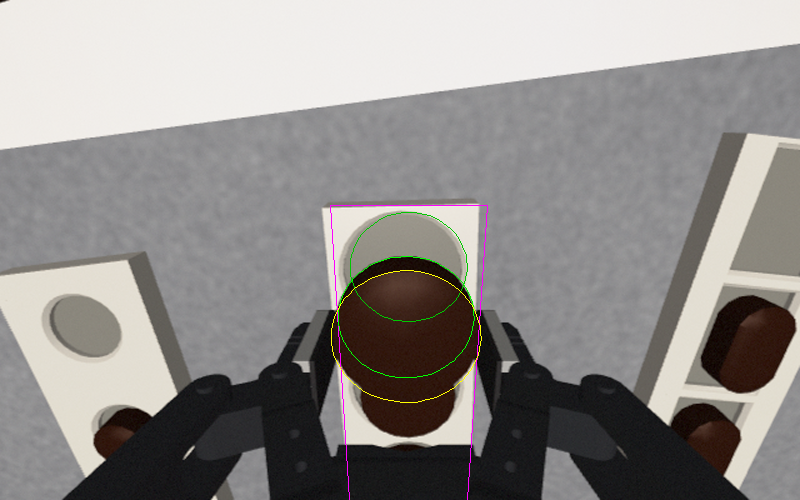

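Emit:
move_arm(
  claw=[0.4,0.4],
  dp=[
    [0,0,0],
    [0,0,0],
  ],
  turn=[
    [0,0,0],
    [0,0,0],
  ],
)

```text
clock: 5.6
position: [0.6116, 0.0952, 0.0784]
ee_rot: [0.749, 0.663, -0.0, -0.0]
ft_force: [-0.2, 0.1, -2.5]
grip_width: 0.659
```

```bash
python3 - <<'E'
from h import *
go(.6138,.0958,.03,83)
v=V('wrist'); go(.6138,.0958,.03,83)
for dy in (0,-.002,-.004):
  ov(v,[('tray',.6138,.0958+dy,-7.07,68,68)],'o6_%d'%(-dy*1000),(220,130,420,330),2)
a=np.hstack([cv2.imread('pics/o6_%d.png'%k) for k in (0,2)]); cv2.imwrite('pics/o6.png',a)
E
```

```text
pos [0.6116 0.0952 0.0784] yaw 83.06 tilt 0.06 clk 5.6 j [-0.07  0.45 -0.2   1.64  0.1   1.06  1.15] F [-0.2  0.1 -2.5] w 0.659
dp total [0.0043 0.0106 0.242 ] len mm 48.5 turnz 0.001
pos [0.6118 0.0952 0.0787] yaw 83.06 tilt 0.03 clk 5.65 j [-0.07  0.45 -0.2   1.64  0.1   1.06  1.15] F [ 0.2  0.  -2. ] w 0.653
dp total [0.0044 0.0095 0.2434] len mm 48.7 turnz 0.001
```

View pics/o6.png

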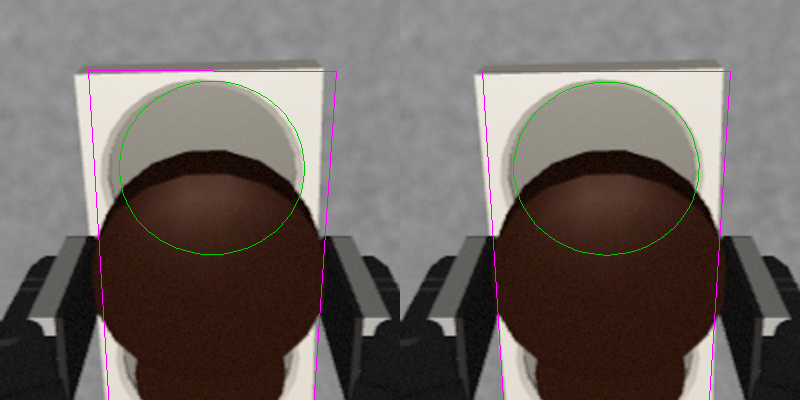

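```bash
python3 - <<'E'
from h import *
v=V('wrist'); go(.6138,.0958,.03,83)
ov(v,[('tray',.6138,.0958,-7.07,68,68),('tray',.626,-.0993,-.9,42,42),('tray',.6075,.3095,-14,68,44)],'o7',None,1.25)
v=V('scene')
ov(v,[('tray',.6138,.0958,-7.07,68,68),('tray',.626,-.0993,-.9,42,42),('tray',.6075,.3095,-14,68,44)],'o8',(180,180,440,340),3)
v=V('side')
ov(v,[('tray',.6138,.0958,-7.07,68,68),('tray',.626,-.0993,-.9,42,42),('tray',.6075,.3095,-14,68,44)],'o9',(260,120,460,230),4)
E
```

```text
pos [0.6121 0.0951 0.0789] yaw 83.06 tilt 0.0 clk 5.7 j [-0.07  0.45 -0.2   1.64  0.1   1.06  1.15] F [-0.8  0.  -1.7] w 0.655
dp total [0.0044 0.0081 0.2446] len mm 49.0 turnz 0.001
```

View pics/o7.png

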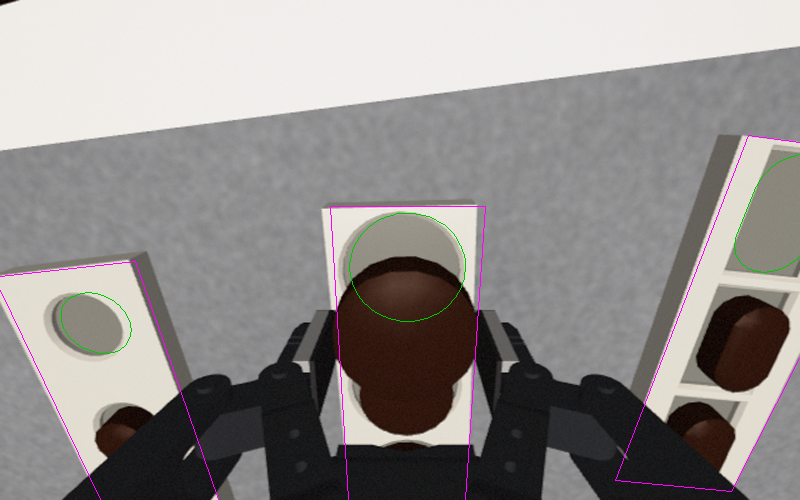

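View pics/o8.png

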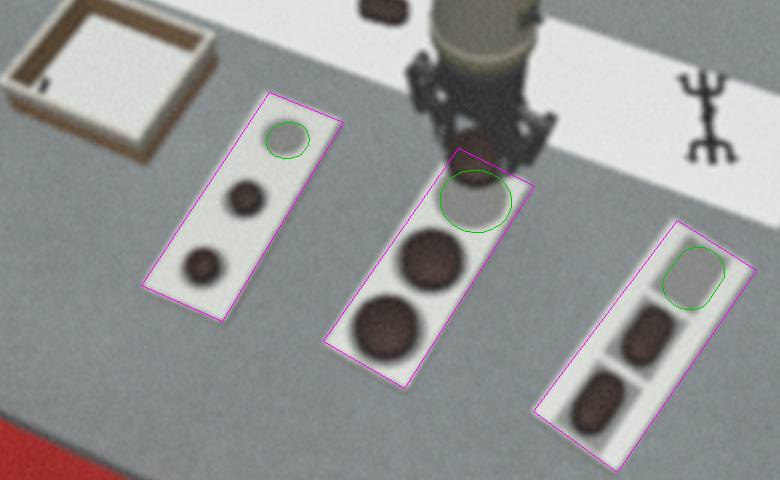

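View pics/o9.png

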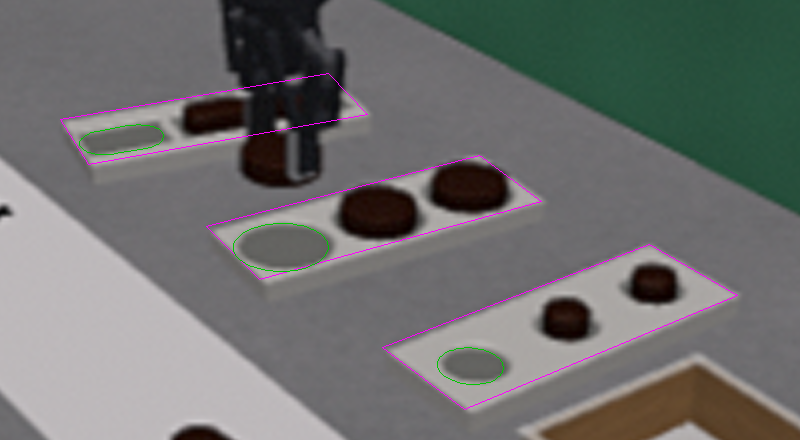

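Emit:
move_arm(
  claw=[0.4,0.4,0.4,0.4,0.4],
  dp=[
    [-0.0125,0.007,0.08],
    [0,0,0.08],
    [0,0,0.05],
    [0,0,0],
    [0,0,0],
  ],
  turn=[
    [0,0,0],
    [0,0,0],
    [0,0,0],
    [0,0,0],
    [0,0,0],
  ],
)

```text
clock: 6.22
position: [0.6134, 0.0923, 0.0366]
ee_rot: [0.749, 0.663, -0.0, -0.0]
ft_force: [-0.3, -0.2, -1.2]
grip_width: 0.657
```

```bash
python3 - <<'E'
from h import *
v=V('wrist'); go(.6138,.0926,.03,83)
ov(v,[('tray',.6138,.0926,-7.07,68,68)],'o10',(160,100,480,340),2)
v=V('side')
ov(v,[('tray',.6138,.0926,-7.07,68,68)],'o11',(300,130,420,210),6)
E
```

```text
pos [0.614  0.0925 0.0373] yaw 83.04 tilt 0.03 clk 6.27 j [-0.07  0.5  -0.2   1.66  0.11  0.99  1.15] F [-0.3  0.8 -0.6] w 0.655
dp total [ 0.0005 -0.0011  0.0367] len mm 7.3 turnz 0.001
```

View pics/o10.png

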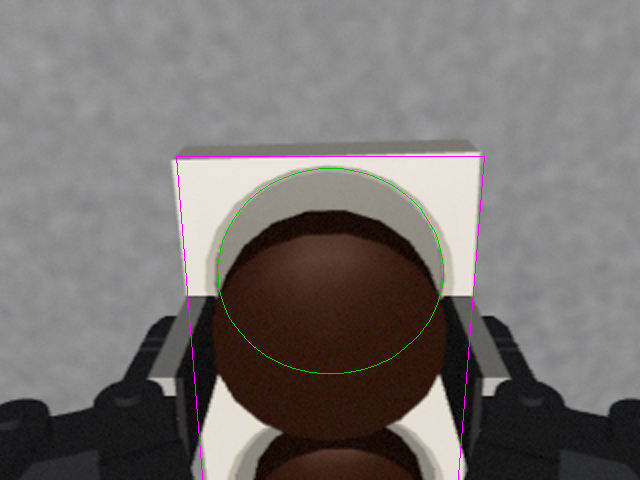

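View pics/o11.png

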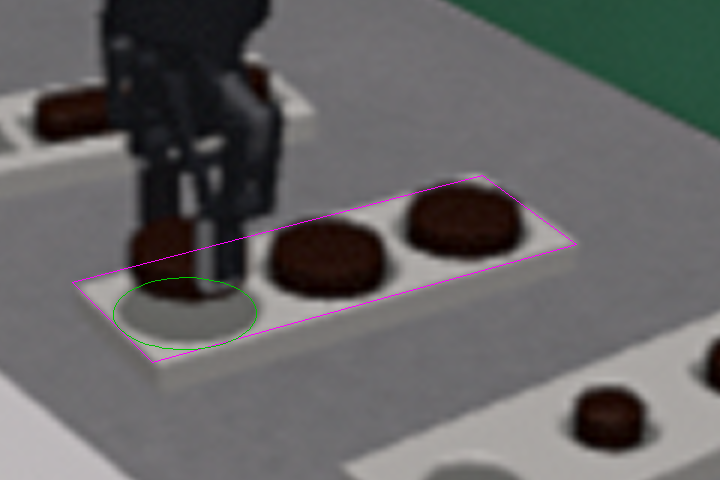

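Emit:
move_arm(
  claw=[0.4,0.4,0.4,0.4,0.4],
  dp=[
    [-0.004,0,0.04],
    [0,0,0.04],
    [0,0,0.02],
    [0,0,0],
    [0,0,0],
  ],
  turn=[
    [0,0,0],
    [0,0,0],
    [0,0,0],
    [0,0,0],
    [0,0,0],
  ],
)

```text
clock: 6.73
position: [0.6134, 0.0915, 0.0162]
ee_rot: [0.749, 0.663, -0.0, -0.0]
ft_force: [-0.1, 0.4, -0.1]
grip_width: 0.651
```

```bash
python3 - <<'E'
from h import *
v=V('wrist'); go(.6138,.0922,.0135,83)
ov(v,[],'o12',(160,100,480,340),2)
v=V('side')
ov(v,[],'o13',(300,130,420,210),6)
E
```

```text
pos [0.6137 0.0915 0.0166] yaw 83.03 tilt 0.01 clk 6.78 j [-0.07  0.53 -0.19  1.67  0.12  0.95  1.14] F [-0.2 -0.5 -1.2] w 0.657
dp total [0.0036 0.0003 0.0157] len mm 3.2 turnz 0.001
```

View pics/o12.png

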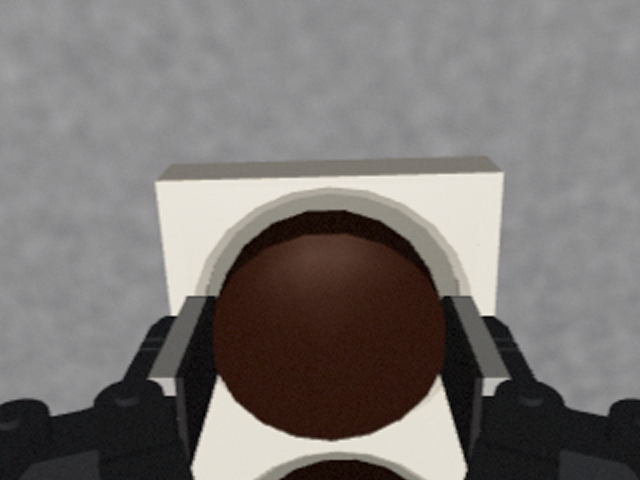

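View pics/o13.png

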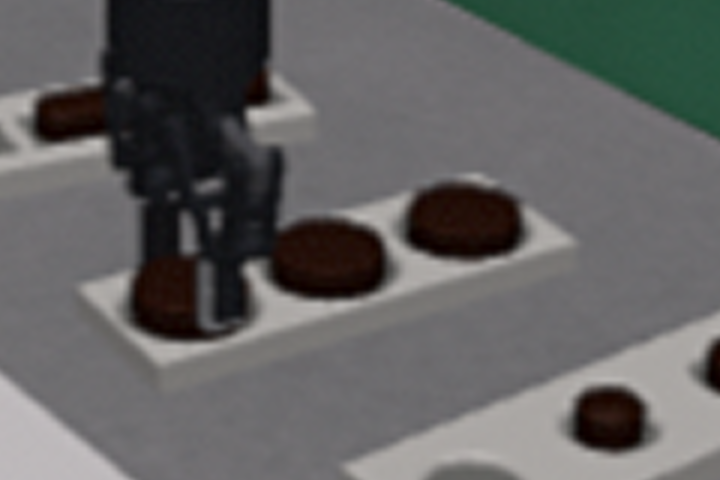

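Emit:
move_arm(
  claw=[0.4,0.4,0.4,0.4],
  dp=[
    [0,0,0.006],
    [0,0,0.006],
    [0,0,0],
    [0,0,0],
  ],
  turn=[
    [0,0,0],
    [0,0,0],
    [0,0,0],
    [0,0,0],
  ],
)

```text
clock: 7.17
position: [0.6138, 0.0915, 0.0144]
ee_rot: [0.749, 0.663, 0.0, 0.0]
ft_force: [1.4, -0.1, -1.0]
grip_width: 0.657
```

Emit:
move_arm(
  claw=[0.4,0.4,0.4,0.4],
  dp=[
    [0,0,0.005],
    [0,0,0.005],
    [0,0,0],
    [0,0,0],
  ],
  turn=[
    [0,0,0],
    [0,0,0],
    [0,0,0],
    [0,0,0],
  ],
)

```text
clock: 7.5
position: [0.6138, 0.0915, 0.0142]
ee_rot: [0.749, 0.663, 0.0, 0.0]
ft_force: [-8.7, -2.2, 17.5]
grip_width: 0.656
```

Contact at TCP z = 14.2 mm, which is the grasp height (4.2 mm) plus the 10 mm pocket floor, so the lens is seated. I'll ease off and release.

Emit:
move_arm(
  claw=[0.4,0.75,0.8,0.9,1,1,1],
  dp=[
    [0,0,-0.007],
    [0,0,0],
    [0,0,0],
    [0,0,0],
    [0,0,-0.02],
    [0,0,-0.1],
    [0,0,-0.15],
  ],
  turn=[
    [0,0,0],
    [0,0,0],
    [0,0,0],
    [0,0,0],
    [0,0,0],
    [0,0,0],
    [0,0,0],
  ],
)

```text
clock: 8.08
position: [0.6116, 0.0911, 0.0656]
ee_rot: [0.749, 0.663, -0.002, -0.001]
ft_force: [0.1, 0.5, 0.2]
grip_width: 0.999
```

```bash
python3 - <<'E'
from h import *
v=V('wrist'); go(.43,-.271,.12,89)
ov(v,[],'o14',(160,100,480,340),2)
v=V('side')
ov(v,[],'o15',(300,130,420,210),6)
E
```

```text
pos [0.6158 0.092  0.0739] yaw 83.03 tilt 0.29 clk 8.13 j [-0.06  0.46 -0.2   1.64  0.1   1.05  1.15] F [4.4 1.  5.7] w 0.998
dp total [-1.9139 -0.7007 -0.237 ] len mm 410.4 turnz -0.133
```

View pics/o14.png

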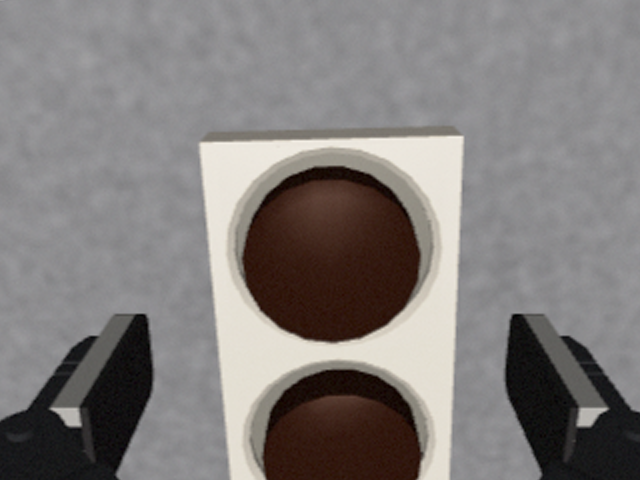

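View pics/o15.png

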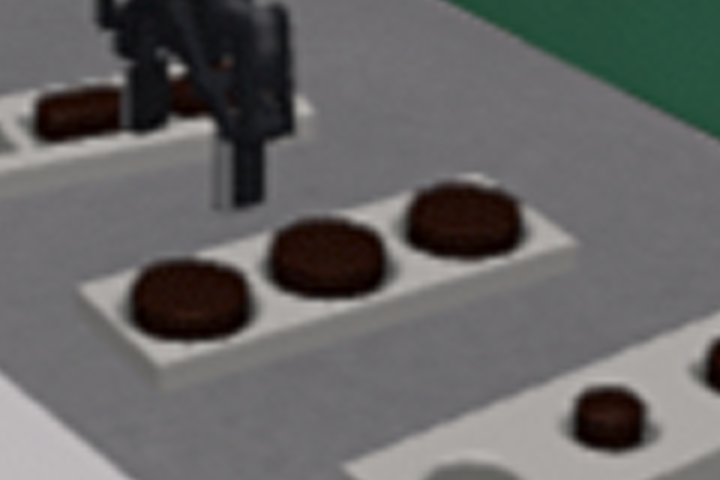

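The large lens is fully in its pocket, with an even gap around it at (332,250) in the crop. On to the small lens.

Emit:
move_arm(
  claw=[1,1,1,1,1,1,1,1],
  dp=[
    [-0.08,-0.03,-0.1],
    [-0.17,-0.06,-0.07],
    [-0.18,-0.066,-0.05],
    [-0.18,-0.066,-0.02],
    [-0.18,-0.066,0],
    [-0.18,-0.066,0],
    [-0.18,-0.066,0],
    [-0.18,-0.066,0],
  ],
  turn=[
    [0,0,0],
    [0,0,0],
    [0,0,0],
    [0,0,0],
    [0,0,0],
    [0,0,0],
    [0,0,0],
    [0,0,0],
  ],
)

```text
clock: 8.85
position: [0.4838, -0.1622, 0.1158]
ee_rot: [0.749, 0.663, 0.0, 0.0]
ft_force: [1.0, 0.5, -1.1]
grip_width: 0.997
```

Emit:
move_arm(
  claw=[1,1,1,1,1,1,1],
  dp=[
    [-0.18,-0.066,0],
    [-0.18,-0.066,0],
    [-0.18,-0.066,0],
    [-0.04,-0.015,0],
    [0,0,0],
    [0,0,0],
    [0,0,0],
  ],
  turn=[
    [0,0,0],
    [0,0,0],
    [0,0,0],
    [0,0,-0.133],
    [0,0,0],
    [0,0,0],
    [0,0,0],
  ],
)

```text
clock: 9.43
position: [0.4293, -0.2695, 0.1157]
ee_rot: [0.713, 0.701, 0.0, -0.0]
ft_force: [0.5, 0.1, 0.2]
grip_width: 0.998
```

```bash
python3 - <<'E'
from h import *
go(.43,-.271,.12,89)
v=V('wrist','w16')
for m,st,c in v.blobs(): print(st,c.round(1),v.ray(*c,.01).round(3))
E
```

```text
pos [ 0.4293 -0.2695  0.1157] yaw 88.97 tilt 0.04 clk 9.43 j [ 0.47  0.18  0.    1.91 -0.    1.06  2.02] F [0.5 0.1 0.2] w 0.998
dp total [-0.0076  0.0037 -0.0217] len mm 4.7 turnz -0.001
[154   0  29  22 148] [165.3   7.8] [ 0.287 -0.378  0.01 ]
[184   0  86  46 796] [239.   27.3] [ 0.3   -0.328  0.01 ]
[   0  134   70  266 9493] [ 22.9 290.5] [ 0.516 -0.554  0.01 ]
[ 306  177   37   39 1145] [324.  196.3] [ 0.429 -0.269  0.01 ]
[ 503  177   80   46 2817] [542.9 199.5] [ 0.435 -0.083  0.01 ]
[ 98 189  20  97 549] [111.9 234.9] [ 0.461 -0.457  0.01 ]
[ 56 194  41  77 478] [ 74.  232.4] [ 0.458 -0.49   0.01 ]
[ 221  322  170   24 3924] [306.1 333.7] [ 0.572 -0.29   0.01 ]
```

View pics/w16.png

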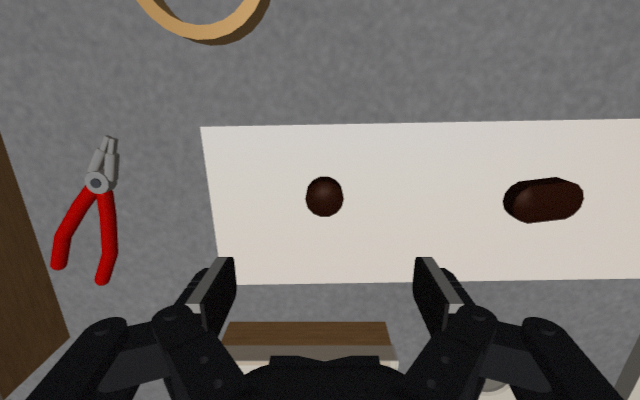

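The small lens is centred at (324,196), the nippers are at (97,183) and clear of the gripper, and the carton's front wall is at row 334.

```bash
python3 - <<'E'
from h import *
v=V('wrist')
for m,st,c in v.blobs():
    u,w=c
    for n,(uu,vv,L,W,z,yy) in dict(small=(324,196,32,32,0,0),obl=(543,199,58,34,0,1.6)).items():
        if abs(u-uu)+abs(w-vv)<7: f=fit(v,m,L,W,z,yy);print(n,f); 
        if n=='small' and abs(u-uu)+abs(w-vv)<7: go(f[0],f[1],.0075,89.1)
E
```

```text
small [ 0.4293 -0.2697 -0.286   0.1074]
pos [ 0.4294 -0.2693  0.1157] yaw 89.06 tilt 0.03 clk 9.53 j [ 0.47  0.18  0.    1.91 -0.    1.06  2.03] F [-0.1 -0.1  0.6] w 1.001
dp total [-2.000e-03 -5.000e-04  5.409e-01] len mm 108.2 turnz -0.001
obl [ 4.35800e-01 -8.36000e-02  9.43815e+01  6.74000e-02]
```

Emit:
move_arm(
  claw=[0.8,0.7,0.7,0.7,0.7,0.7,0.7],
  dp=[
    [-0.002,0,0.15],
    [0,0,0.15],
    [0,0,0.13],
    [0,0,0.08],
    [0,0,0.031],
    [0,0,0],
    [0,0,0],
  ],
  turn=[
    [0,0,0],
    [0,0,0],
    [0,0,0],
    [0,0,0],
    [0,0,0],
    [0,0,0],
    [0,0,0],
  ],
)

```text
clock: 10.12
position: [0.4292, -0.2708, 0.0082]
ee_rot: [0.713, 0.701, 0.0, 0.0]
ft_force: [0.2, -1.0, 0.1]
grip_width: 0.702
```

Emit:
move_arm(
  claw=[0.2,0.2,0.2,0.2,0.2,0.2,0.2,0.2],
  dp=[
    [0,0,0],
    [0,0,0],
    [0,0,0],
    [0,0,0],
    [0,0,0],
    [0,0,0],
    [0,0,0],
    [0,0,0],
  ],
  turn=[
    [0,0,0],
    [0,0,0],
    [0,0,0],
    [0,0,0],
    [0,0,0],
    [0,0,0],
    [0,0,0],
    [0,0,0],
  ],
  grip_force=40,
)

```text
clock: 10.78
position: [0.4295, -0.2715, 0.009]
ee_rot: [0.713, 0.701, 0.0, 0.001]
ft_force: [-1.7, 1.3, 8.0]
grip_width: 0.347
```

```bash
python3 - <<'E'
from h import *
go(.4293,-.2697,.0075,89.1)
v=V('wrist'); 
ov(v,[],'o17',(200,100,450,340),2)
E
```

```text
pos [ 0.4295 -0.2715  0.009 ] yaw 89.0 tilt 0.13 clk 10.78 j [ 0.47  0.33  0.    1.99 -0.    0.83  2.03] F [-1.7  1.3  8. ] w 0.347
dp total [ 0.009  -0.001   0.0075] len mm 2.4 turnz -0.002
```

View pics/o17.png

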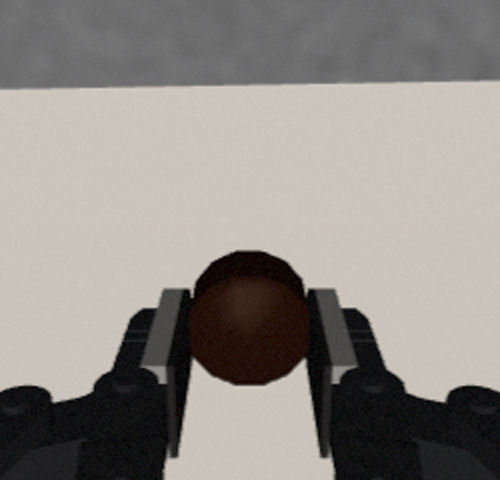

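Emit:
move_arm(
  claw=[0.2,0.2,0.2,0.2,0.2],
  dp=[
    [0,0,-0.05],
    [0,0,-0.15],
    [0,0,-0.15],
    [0,0,-0.1],
    [0,0,0],
  ],
  turn=[
    [0,0,0],
    [0,0,0],
    [0,0,0],
    [0,0,0],
    [0,0,0],
  ],
)

```text
clock: 11.25
position: [0.431, -0.2726, 0.103]
ee_rot: [0.713, 0.701, 0.001, 0.004]
ft_force: [-0.1, -0.5, 0.7]
grip_width: 0.347
```

```bash
python3 - <<'E'
from h import *
go(.626,-.102,.085,89.1)
E
```

```text
pos [ 0.431  -0.2726  0.103 ] yaw 88.99 tilt 0.46 clk 11.25 j [ 0.47  0.19  0.    1.92 -0.    1.02  2.03] F [-0.1 -0.5  0.7] w 0.347
dp total [0.8702 0.9593 0.0939] len mm 259.7 turnz -0.002
```

Emit:
move_arm(
  claw=[0.2,0.2,0.2,0.2,0.2,0.2,0.2,0.2],
  dp=[
    [0.08,0.09,0],
    [0.12,0.13,0],
    [0.12,0.13,0],
    [0.12,0.13,0],
    [0.12,0.13,0.02],
    [0.12,0.13,0.02],
    [0.12,0.13,0.03],
    [0.07,0.09,0.02],
  ],
  turn=[
    [0,0,0],
    [0,0,0],
    [0,0,0],
    [0,0,0],
    [0,0,0],
    [0,0,0],
    [0,0,0],
    [0,0,0],
  ],
)

```text
clock: 11.92
position: [0.6254, -0.0966, 0.0795]
ee_rot: [0.712, 0.702, 0.001, -0.0]
ft_force: [-0.2, 0.2, -0.1]
grip_width: 0.345
```

Emit:
move_arm(
  claw=[0.2,0.2,0.2],
  dp=[
    [0,0,0],
    [0,0,0],
    [0,0,0],
  ],
  turn=[
    [0,0,0],
    [0,0,0],
    [0,0,0],
  ],
)

```text
clock: 12.17
position: [0.6231, -0.1013, 0.0797]
ee_rot: [0.713, 0.701, -0.0, 0.0]
ft_force: [0.5, -0.3, 0.4]
grip_width: 0.348
```

```bash
python3 - <<'E'
from h import *
v=V('wrist'); go(.626,-.102,.05,89.1)
ov(v,[('tray',.626,-.102,-.9,42,42)],'o18',(160,100,480,340),2)
E
```

```text
pos [ 0.6229 -0.1018  0.0799] yaw 88.93 tilt 0.04 clk 12.22 j [ 0.17  0.47 -0.1   1.61  0.05  1.07  1.6 ] F [ 0.3 -0.2 -0.3] w 0.346
dp total [-0.0006  0.0154  0.1493] len mm 30.0 turnz -0.004
```

View pics/o18.png

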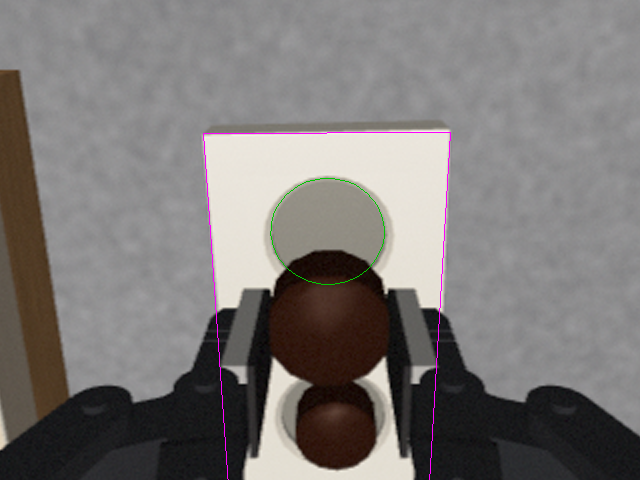

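The overlay matches the tray edges. I'll lower in stages.

Emit:
move_arm(
  claw=[0.2,0.2,0.2,0.2,0.2,0.2],
  dp=[
    [0,0.015,0.05],
    [0,0,0.1],
    [0,0,0.08],
    [0,0,0.05],
    [0,0,0],
    [0,0,0],
  ],
  turn=[
    [0,0,0],
    [0,0,0],
    [0,0,0],
    [0,0,0],
    [0,0,0],
    [0,0,0],
  ],
)

```text
clock: 12.72
position: [0.6261, -0.101, 0.0233]
ee_rot: [0.713, 0.701, -0.0, -0.0]
ft_force: [0.4, -0.2, 0.7]
grip_width: 0.342
```

```bash
python3 - <<'E'
from h import *
v=V('wrist'); go(.626,-.102,.019,89.1)
ov(v,[],'o19',(160,100,480,340),2)
v=V('side');
ov(v,[],'o20',(340,150,460,230),6)
E
```

```text
pos [ 0.6268 -0.1009  0.0242] yaw 88.98 tilt 0.04 clk 12.77 j [ 0.17  0.54 -0.1   1.63  0.06  0.97  1.6 ] F [-0.1 -0.5 -0.1] w 0.347
dp total [-0.0056 -0.004   0.0258] len mm 5.3 turnz -0.003
```

View pics/o19.png

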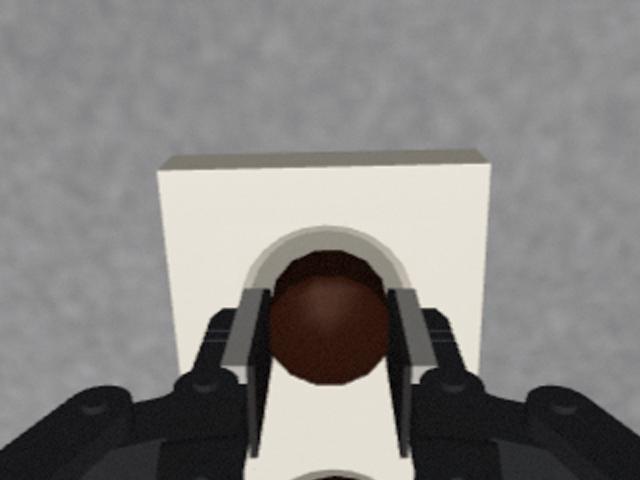

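View pics/o20.png

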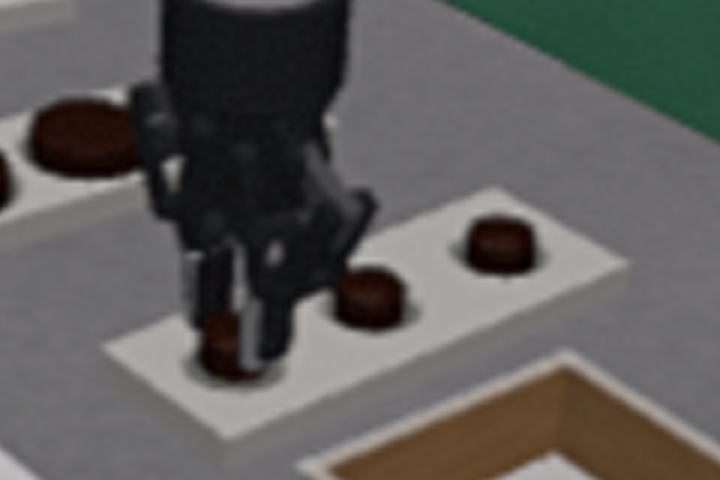

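Emit:
move_arm(
  claw=[0.2,0.2,0.2,0.2],
  dp=[
    [0,-0.002,0.01],
    [0,0,0.01],
    [0,0,0],
    [0,0,0],
  ],
  turn=[
    [0,0,0],
    [0,0,0],
    [0,0,0],
    [0,0,0],
  ],
)

```text
clock: 13.15
position: [0.6261, -0.1005, 0.0196]
ee_rot: [0.713, 0.701, 0.0, 0.0]
ft_force: [-0.1, -0.5, 0.2]
grip_width: 0.347
```

Emit:
move_arm(
  claw=[0.2,0.2,0.2],
  dp=[
    [0,0,0.006],
    [0,0,0],
    [0,0,0],
  ],
  turn=[
    [0,0,0],
    [0,0,0],
    [0,0,0],
  ],
)

```text
clock: 13.4
position: [0.6264, -0.1005, 0.0191]
ee_rot: [0.713, 0.701, 0.0, 0.0]
ft_force: [-2.8, 1.0, 6.6]
grip_width: 0.348
```

Emit:
move_arm(
  claw=[0.2,0.45,0.5,0.6,0.8,1,1],
  dp=[
    [0,0,-0.004],
    [0,0,0],
    [0,0,0],
    [0,0,0],
    [0,0,-0.02],
    [0,0,-0.1],
    [0,0,-0.15],
  ],
  turn=[
    [0,0,0],
    [0,0,0],
    [0,0,0],
    [0,0,0],
    [0,0,0],
    [0,0,0],
    [0,0,0],
  ],
)

```text
clock: 13.98
position: [0.6241, -0.1003, 0.0711]
ee_rot: [0.713, 0.701, -0.002, -0.002]
ft_force: [1.4, 0.6, 0.8]
grip_width: 0.988
```

```bash
python3 - <<'E'
from h import *
v=V('wrist'); go(.4358,-.084,.115,94)
ov(v,[],'o21',(160,100,480,340),2)
v=V('side');
ov(v,[],'o22',(340,150,460,230),6)
E
```

```text
pos [ 0.6283 -0.1008  0.0795] yaw 89.0 tilt 0.31 clk 14.03 j [ 0.17  0.47 -0.1   1.6   0.05  1.07  1.6 ] F [ 3.3 -0.4  5.2] w 0.999
dp total [ 0.067  -0.9628 -0.1825] len mm 196.4 turnz -0.111
```

View pics/o21.png

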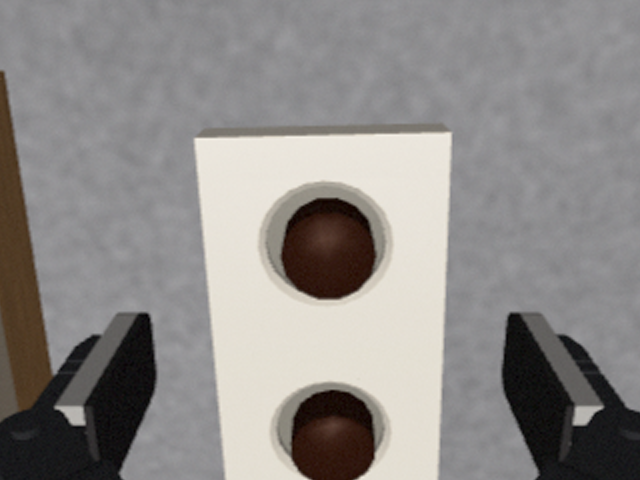

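View pics/o22.png

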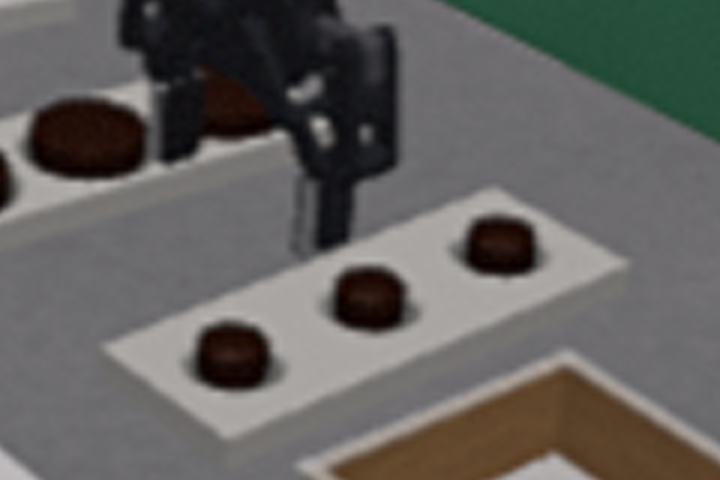

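Emit:
move_arm(
  claw=[1,1,1,1,1,1,1,1],
  dp=[
    [0.01,-0.1,-0.08],
    [0.01,-0.16,-0.06],
    [0.01,-0.18,-0.04],
    [0.01,-0.18,0],
    [0.01,-0.18,0],
    [0.01,-0.163,0],
    [0,0,0],
    [0,0,0],
  ],
  turn=[
    [0,0,0],
    [0,0,0],
    [0,0,0],
    [0,0,0],
    [0,0,0],
    [0,0,0],
    [0,0,0.155],
    [0,0,0.155],
  ],
)

```text
clock: 14.75
position: [0.4323, -0.0853, 0.1095]
ee_rot: [0.795, 0.607, 0.0, 0.0]
ft_force: [0.4, 0.5, 0.4]
grip_width: 1.0
```

Emit:
move_arm(
  claw=[1,1,1,1,1,1,1,1],
  dp=[
    [0,0,0],
    [0,0,0],
    [0,0,0],
    [0,0,0],
    [0,0,0],
    [0,0,0],
    [0,0,0],
    [0,0,0],
  ],
  turn=[
    [0,0,0.155],
    [0,0,0.155],
    [0,0,0.155],
    [0,0,0.155],
    [0,0,0.155],
    [0,0,0.155],
    [0,0,0.155],
    [0,0,0.155],
  ],
)

```text
clock: 15.42
position: [0.4338, -0.0852, 0.1093]
ee_rot: [0.986, 0.164, 0.0, 0.0]
ft_force: [-0.1, -0.4, 0.0]
grip_width: 1.003
```

Emit:
move_arm(
  claw=[1,1,1,1],
  dp=[
    [0,0,0],
    [0,0,0],
    [0,0,0],
    [0,0,0],
  ],
  turn=[
    [0,0,0.155],
    [0,0,0.155],
    [0,0,0],
    [0,0,0],
  ],
)

```text
clock: 15.75
position: [0.4338, -0.0852, 0.1093]
ee_rot: [0.999, 0.048, 0.0, 0.0]
ft_force: [-0.2, -0.2, 0.2]
grip_width: 0.994
```

```bash
python3 - <<'E'
from h import *
go(.4358,-.084,.115,5)
v=V('wrist','w23')
for m,st,c in v.blobs(): 
    if abs(c[0]-324)<40 and abs(c[1]-200)<60 and st[4]>500:
        f=fit(v,m,58,34,0,1.65); print(st,c.round(1),f, fit(v,m,58,34,0,1.5)); ov(v,[('lens',f[0],f[1],f[2],58,34,0)],'o23',(220,100,420,300),3); go(f[0],f[1],.0075,5)
        ct=cv2.findContours(m.astype(np.uint8),cv2.RETR_EXTERNAL,cv2.CHAIN_APPROX_NONE)[0][0]; print(cv2.minAreaRect(ct))
E
```

```text
pos [ 0.4338 -0.0852  0.1093] yaw 5.54 tilt 0.02 clk 15.75 j [ 0.18  0.05 -0.09  2.07  0.01  1.03  0.18] F [-0.2 -0.2  0.2] w 0.994
dp total [ 0.0105 -0.0051 -0.0287] len mm 6.2 turnz 0.012
[ 306  162   41   71 2463] [326.5 196.8] [ 4.35200e-01 -8.42000e-02  9.65424e+01  7.67000e-02] [ 4.35300e-01 -8.42000e-02  9.66947e+01  7.66000e-02]
pos [ 0.4338 -0.0852  0.1092] yaw 5.57 tilt 0.02 clk 15.8 j [ 0.18  0.05 -0.09  2.07  0.01  1.03  0.18] F [-0.1  0.2  1.2] w 1.001
dp total [ 0.0073 -0.0043  0.5087] len mm 101.8 turnz 0.013
((326.0, 197.0), (70.0, 40.0), 90.0)
```

View pics/o23.png

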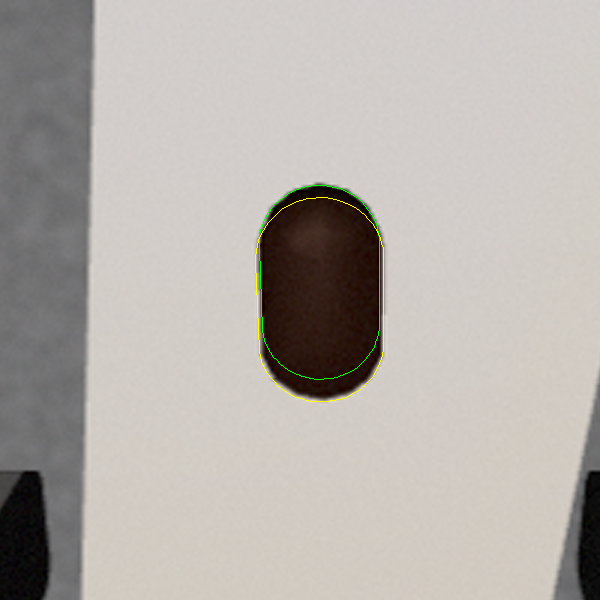

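The lens is well fitted, aligned with the tool's y to within 1°. Going down to grasp it.

Emit:
move_arm(
  claw=[0.8,0.7,0.7,0.7,0.7,0.7,0.7],
  dp=[
    [0.007,-0.004,0.14],
    [0,0,0.14],
    [0,0,0.12],
    [0,0,0.08],
    [0,0,0.025],
    [0,0,0],
    [0,0,0],
  ],
  turn=[
    [0,0,-0.013],
    [0,0,0],
    [0,0,0],
    [0,0,0],
    [0,0,0],
    [0,0,0],
    [0,0,0],
  ],
)

```text
clock: 16.38
position: [0.4355, -0.0843, 0.0088]
ee_rot: [0.999, 0.052, 0.0, 0.0]
ft_force: [-0.3, -0.9, 0.9]
grip_width: 0.7
```

Emit:
move_arm(
  claw=[0.2,0.2,0.2,0.2,0.2,0.2,0.2,0.2],
  dp=[
    [0,0,0],
    [0,0,0],
    [0,0,0],
    [0,0,0],
    [0,0,0],
    [0,0,0],
    [0,0,0],
    [0,0,0],
  ],
  turn=[
    [0,0,0],
    [0,0,0],
    [0,0,0],
    [0,0,0],
    [0,0,0],
    [0,0,0],
    [0,0,0],
    [0,0,0],
  ],
  grip_force=40,
)

```text
clock: 17.05
position: [0.4361, -0.0844, 0.0094]
ee_rot: [0.999, 0.052, 0.001, 0.0]
ft_force: [-1.5, 0.5, 7.7]
grip_width: 0.378
```

```bash
python3 - <<'E'
from h import *
go(.4352,-.0842,.0075,6.2)
v=V('wrist'); 
ov(v,[],'o24',(200,100,450,340),2)
E
```

```text
pos [ 0.4361 -0.0844  0.0094] yaw 5.92 tilt 0.13 clk 17.05 j [ 0.17  0.21 -0.09  2.14  0.03  0.79  0.17] F [-1.5  0.5  7.7] w 0.378
dp total [-0.0042 -0.0014  0.0097] len mm 2.1 turnz -0.006
```

View pics/o24.png

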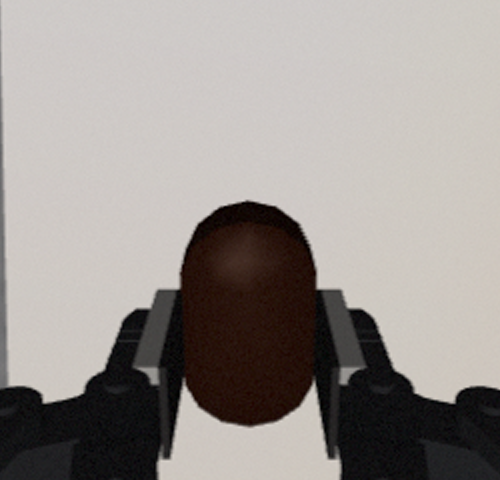

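Emit:
move_arm(
  claw=[0.2,0.2,0.2,0.2,0.2],
  dp=[
    [0,0,-0.05],
    [0,0,-0.15],
    [0,0,-0.17],
    [0,0,-0.1],
    [0,0,0],
  ],
  turn=[
    [0,0,0],
    [0,0,0],
    [0,0,0],
    [0,0,0],
    [0,0,0],
  ],
)

```text
clock: 17.52
position: [0.4379, -0.0846, 0.1075]
ee_rot: [0.999, 0.051, 0.004, 0.001]
ft_force: [1.8, -0.2, 0.1]
grip_width: 0.378
```

```bash
python3 - <<'E'
from h import *
go(.6065,.307,.095,76)
E
```

```text
pos [ 0.4379 -0.0846  0.1075] yaw 5.9 tilt 0.47 clk 17.52 j [ 0.18  0.05 -0.09  2.06  0.01  1.01  0.19] F [ 1.8 -0.2  0.1] w 0.378
dp total [ 1.0394 -1.8611  0.0673] len mm 426.6 turnz -1.558
```

Emit:
move_arm(
  claw=[0.2,0.2,0.2,0.2,0.2,0.2,0.2,0.2],
  dp=[
    [0.045,-0.08,0],
    [0.09,-0.161,0],
    [0.09,-0.161,0],
    [0.09,-0.161,0],
    [0.09,-0.161,0],
    [0.09,-0.161,0],
    [0.09,-0.161,0],
    [0.09,-0.161,0],
  ],
  turn=[
    [0,0,0],
    [0,0,0],
    [0,0,0],
    [0,0,0],
    [0,0,0],
    [0,0,0],
    [0,0,0],
    [0,0,0],
  ],
)

```text
clock: 18.18
position: [0.5449, 0.1713, 0.1026]
ee_rot: [0.999, 0.051, 0.0, 0.0]
ft_force: [1.1, -0.3, 0.4]
grip_width: 0.381
```

Emit:
move_arm(
  claw=[0.2,0.2,0.2,0.2,0.2,0.2,0.2,0.2],
  dp=[
    [0.08,-0.144,0.01],
    [0.08,-0.144,0.01],
    [0.08,-0.144,0.01],
    [0.08,-0.144,0.01],
    [0.044,-0.078,0.02],
    [0,0,0],
    [0,0,0],
    [0,0,0],
  ],
  turn=[
    [0,0,0],
    [0,0,0],
    [0,0,0],
    [0,0,0],
    [0,0,0],
    [0,0,-0.1],
    [0,0,-0.155],
    [0,0,-0.155],
  ],
)

```text
clock: 18.85
position: [0.6033, 0.3076, 0.0901]
ee_rot: [0.977, 0.214, -0.0, 0.0]
ft_force: [-0.6, -0.3, 0.1]
grip_width: 0.384
```

Emit:
move_arm(
  claw=[0.2,0.2,0.2,0.2,0.2,0.2,0.2,0.2],
  dp=[
    [0,0,0],
    [0,0,0],
    [0,0,0],
    [0,0,0],
    [0,0,0],
    [0,0,0],
    [0,0,0],
    [0,0,0],
  ],
  turn=[
    [0,0,-0.155],
    [0,0,-0.155],
    [0,0,-0.155],
    [0,0,-0.155],
    [0,0,-0.155],
    [0,0,-0.155],
    [0,0,-0.155],
    [0,0,-0.063],
  ],
)

```text
clock: 19.52
position: [0.6035, 0.307, 0.0904]
ee_rot: [0.786, 0.618, -0.0, 0.0]
ft_force: [-0.1, 0.3, -0.8]
grip_width: 0.382
```

Emit:
move_arm(
  claw=[0.2,0.2],
  dp=[
    [0,0,0],
    [0,0,0],
  ],
  turn=[
    [0,0,0],
    [0,0,0],
  ],
)

```text
clock: 19.68
position: [0.6035, 0.3071, 0.0903]
ee_rot: [0.789, 0.615, -0.0, 0.0]
ft_force: [-0.0, 0.8, -0.7]
grip_width: 0.382
```

```bash
python3 - <<'E'
from h import *
v=V('wrist'); go(.6065,.307,.05,76)
ov(v,[('tray',.6065,.307,-14,68,44)],'o25',(160,80,480,340),2)
E
```

```text
pos [0.6035 0.3071 0.0903] yaw 75.87 tilt 0.01 clk 19.73 j [-0.18  0.6  -0.5   1.44  0.3   1.18  0.6 ] F [-0.5 -0.4 -0.3] w 0.382
dp total [0.003  0.0146 0.2015] len mm 40.4 turnz -0.003
```

View pics/o25.png

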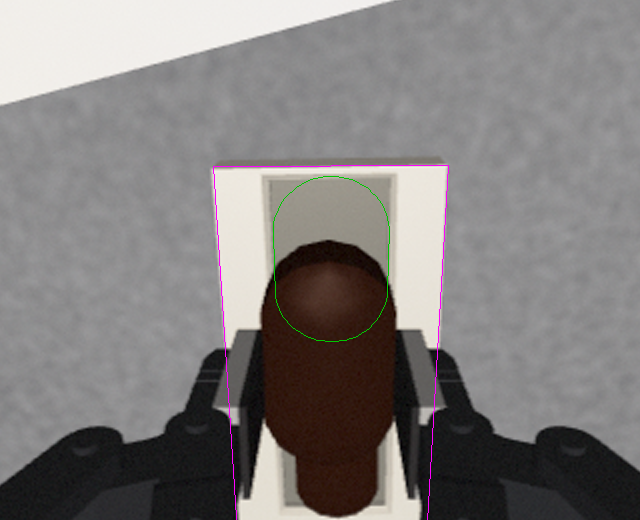

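The overlay matches the tray edges, and the lens is parallel to the pocket. Lowering.

Emit:
move_arm(
  claw=[0.2,0.2,0.2,0.2,0.2,0.2],
  dp=[
    [0,0.0145,0.07],
    [0,0,0.1],
    [0,0,0.1],
    [0,0,0.06],
    [0,0,0],
    [0,0,0],
  ],
  turn=[
    [0,0,-0.003],
    [0,0,0],
    [0,0,0],
    [0,0,0],
    [0,0,0],
    [0,0,0],
  ],
)

```text
clock: 20.23
position: [0.606, 0.3065, 0.0235]
ee_rot: [0.787, 0.617, -0.001, -0.0]
ft_force: [0.1, 0.2, 0.0]
grip_width: 0.383
```

```bash
python3 - <<'E'
from h import *
v=V('wrist'); go(.6065,.307,.0194,76)
ov(v,[('tray',.6065,.307,-14,68,44)],'o26',(160,80,480,340),2)
v=V('side');
ov(v,[],'o27',(260,115,380,195),6)
E
```

```text
pos [0.6066 0.3068 0.0246] yaw 76.13 tilt 0.02 clk 20.28 j [-0.19  0.67 -0.48  1.48  0.34  1.07  0.58] F [0.2 0.6 0.2] w 0.381
dp total [ 0.0007 -0.0005  0.0259] len mm 5.2 turnz 0.003
```

View pics/o26.png

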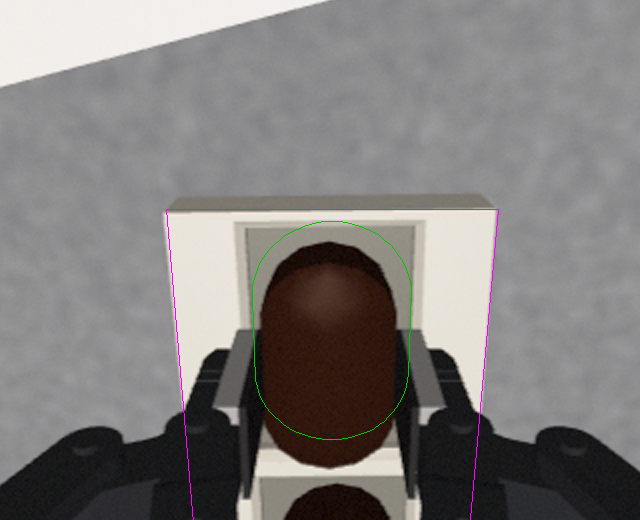

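View pics/o27.png

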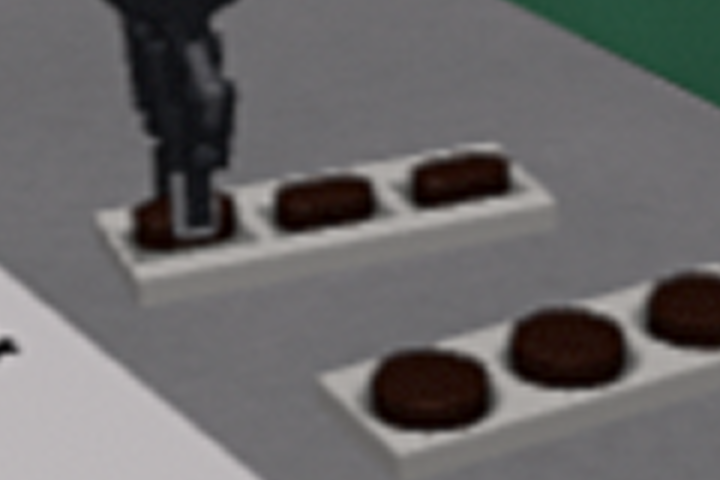

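```bash
python3 - <<'E'
from h import *
v=V('wrist'); p=v.o['position']
go(.6065,.307,.0194,76)
ov(v,[('lens',p[0],p[1],-14,58,34,(p[2]-.0094)*1000),('lens',.6065,.307,-14,68,44,0)],'o28',(160,80,480,340),2)
for m,st,c in v.blobs():
    if abs(c[0]-325)<20 and st[4]>1500 and st[1]<260: print(st,fit(v,m,58,34,(p[2]-.0094)*1000,-.25))
E
```

```text
pos [0.607  0.307  0.0253] yaw 76.13 tilt 0.1 clk 20.38 j [-0.19  0.67 -0.48  1.48  0.34  1.07  0.58] F [-0.6  0.2 -0. ] w 0.382
dp total [-0.0008 -0.0022  0.0297] len mm 6.0 turnz 0.003
[ 289  201   70  113 6536] [  0.6066   0.3069 -13.5368   0.0288]
```

View pics/o28.png

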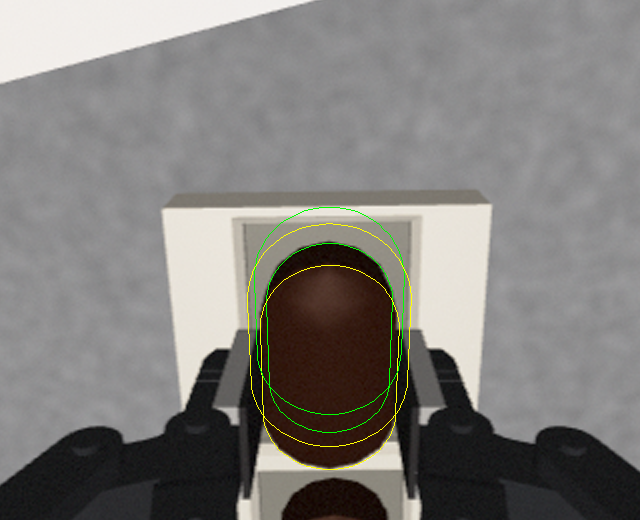

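Emit:
move_arm(
  claw=[0.2,0.2,0.2,0.2],
  dp=[
    [0,0,0.01],
    [0,0,0.012],
    [0,0,0],
    [0,0,0],
  ],
  turn=[
    [0,0,0],
    [0,0,0],
    [0,0,0],
    [0,0,0],
  ],
)

```text
clock: 20.72
position: [0.6063, 0.3065, 0.0197]
ee_rot: [0.787, 0.617, -0.0, 0.0]
ft_force: [-0.1, -1.2, -0.7]
grip_width: 0.38
```

Emit:
move_arm(
  claw=[0.2,0.2,0.2],
  dp=[
    [0,0,0.007],
    [0,0,0],
    [0,0,0],
  ],
  turn=[
    [0,0,0],
    [0,0,0],
    [0,0,0],
  ],
)

```text
clock: 20.97
position: [0.6066, 0.3067, 0.019]
ee_rot: [0.787, 0.617, 0.0, 0.0]
ft_force: [-1.1, -1.2, 4.8]
grip_width: 0.382
```

Contact at 19.0 mm, against 19.4 mm expected. Releasing.

Emit:
move_arm(
  claw=[0.2,0.48,0.52,0.6,0.8,1,1],
  dp=[
    [0,0,-0.002],
    [0,0,0],
    [0,0,0],
    [0,0,0],
    [0,0,-0.02],
    [0,0,-0.1],
    [0,0,-0.15],
  ],
  turn=[
    [0,0,0],
    [0,0,0],
    [0,0,0],
    [0,0,0],
    [0,0,0],
    [0,0,0],
    [0,0,0],
  ],
)

```text
clock: 21.55
position: [0.6046, 0.3056, 0.0705]
ee_rot: [0.787, 0.617, -0.003, -0.001]
ft_force: [0.2, -0.2, 1.3]
grip_width: 0.988
```

```bash
python3 - <<'E'
from h import *
v=V('wrist'); go(.428,.271,.12,112)
ov(v,[],'o29',(160,80,480,340),2)
v=V('side');
ov(v,[],'o30',(260,115,380,195),6)
E
```

```text
pos [0.6081 0.3079 0.0793] yaw 76.14 tilt 0.31 clk 21.6 j [-0.18  0.62 -0.5   1.44  0.31  1.16  0.6 ] F [2.4 2.3 5.7] w 1.0
dp total [-0.394  -0.8291 -0.2083] len mm 188.3 turnz -0.797
```

View pics/o29.png

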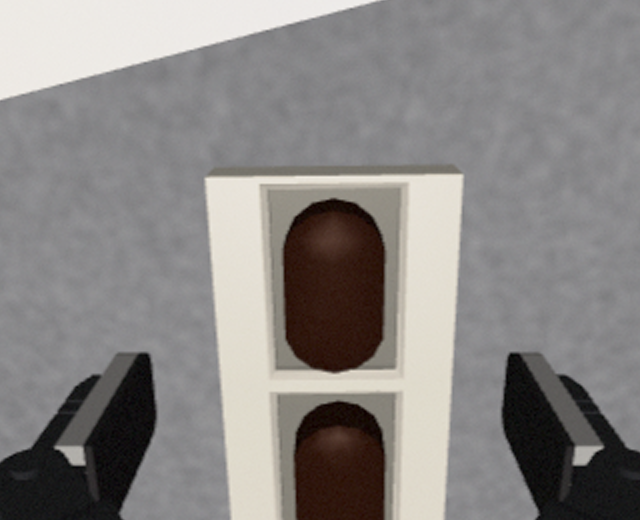

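View pics/o30.png

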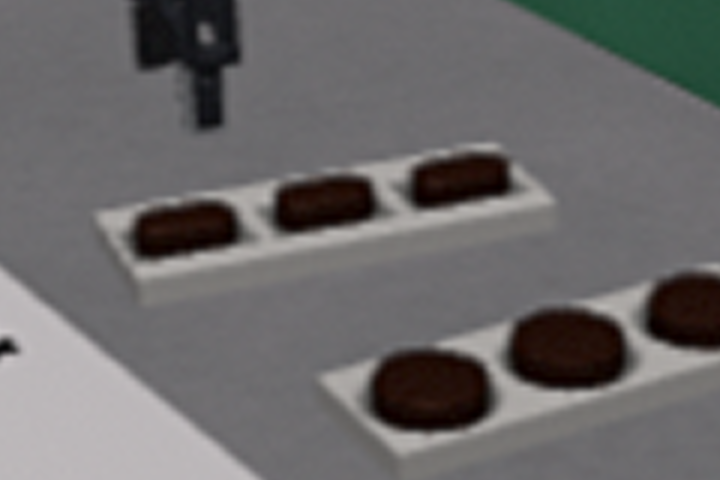

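Emit:
move_arm(
  claw=[1,1,1,1,1,1,1,1],
  dp=[
    [-0.04,-0.08,-0.1],
    [-0.07,-0.15,-0.07],
    [-0.08,-0.17,-0.04],
    [-0.08,-0.17,0],
    [-0.08,-0.17,0],
    [-0.044,-0.089,0],
    [0,0,0],
    [0,0,0],
  ],
  turn=[
    [0,0,0],
    [0,0,0],
    [0,0,0],
    [0,0,0],
    [0,0,0],
    [0,0,0],
    [0,0,-0.15],
    [0,0,-0.15],
  ],
)

```text
clock: 22.32
position: [0.4256, 0.2696, 0.1153]
ee_rot: [0.707, 0.707, 0.0, 0.001]
ft_force: [0.5, 0.1, 0.8]
grip_width: 0.999
```

Emit:
move_arm(
  claw=[1,1,1,1,1,1],
  dp=[
    [0,0,0],
    [0,0,0],
    [0,0,0],
    [0,0,0],
    [0,0,0],
    [0,0,0],
  ],
  turn=[
    [0,0,-0.15],
    [0,0,-0.15],
    [0,0,-0.15],
    [0,0,-0.047],
    [0,0,0],
    [0,0,0],
  ],
)

```text
clock: 22.82
position: [0.4265, 0.2698, 0.1149]
ee_rot: [0.56, 0.829, 0.0, 0.0]
ft_force: [0.1, -0.1, 0.5]
grip_width: 0.997
```

```bash
python3 - <<'E'
from h import *
go(.428,.271,.12,112)
v=V('wrist','w31')
print(runner(v,(200,90,450,256),.006))
E
```

```text
pos [0.4265 0.2698 0.1149] yaw 111.9 tilt 0.02 clk 22.82 j [-0.03  0.24 -0.69  1.88  0.17  1.08  1.16] F [ 0.1 -0.1  0.5] w 0.997
dp total [ 0.0027  0.009  -0.0257] len mm 5.5 turnz -0.002
(array([0.4235, 0.2699]), array([0.427 , 0.2713]), np.float64(-157.6), array([ 52.2, 112.3]), 2779)
```

View pics/w31.png

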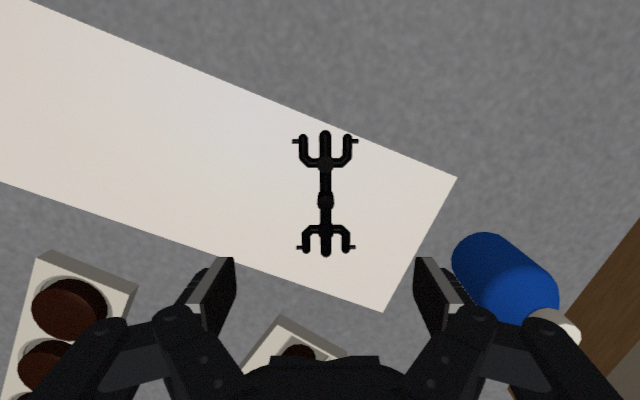

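```bash
python3 - <<'E'
from h import *
v=V('wrist'); p=v.o['position']; M=R.from_quat(v.o['ee_rot']).as_matrix()
for uv in [(452,250),(470,235),(500,237)]:
    for z in (0,):
        q=v.ray(*uv,z); print(uv,q.round(3),(M.T@(q-p)*1000).round(0))
w=V('scene')
for uv in [(469,243),(476,217)]: print(w.ray(*uv,0).round(3), w.ray(*uv,.105).round(3))
# slug fit: look up crop
ov(v,[('runner',.427,.2705,22.1)],'o32',(270,110,390,270),4)
q=v.ray(325,200,.022);print(q,(M.T@(q-p)*1000).round(1))
E
```

```text
(452, 250) [0.433 0.401 0.   ] [119.  55. 115.]
(470, 235) [0.414 0.409 0.   ] [134.  40. 115.]
(500, 237) [0.405 0.435 0.   ] [162.  42. 115.]
[0.443 0.437 0.   ] [0.518 0.424 0.105]
[0.343 0.437 0.   ] [0.428 0.424 0.105]
[0.42492838 0.27014844 0.022     ] [ 0.9 -1.4 92.8]
```

View pics/o32.png

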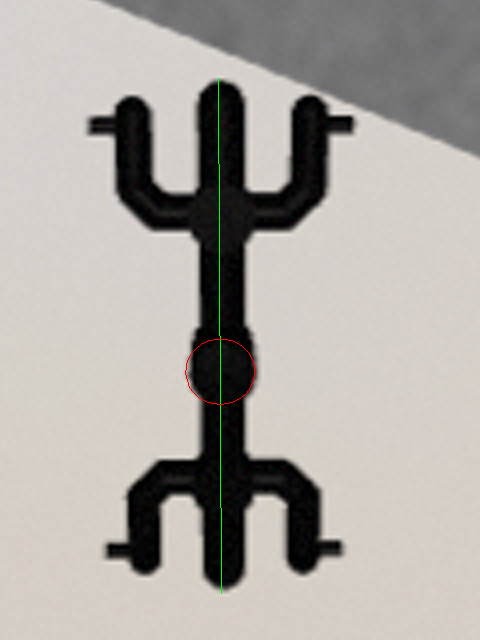

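The runner slug is at (325,201), in line with the tool. The bottle's nearest side is about 119 mm out along tool x, so the gripper clears it.

Emit:
move_arm(
  claw=[0.8,0.7,0.6,0.6,0.6,0.6,0.6],
  dp=[
    [0.002,0.004,0.15],
    [0,0,0.15],
    [0,0,0.13],
    [0,0,0.08],
    [0,0,0.042],
    [0,0,0],
    [0,0,0],
  ],
  turn=[
    [0,0,0],
    [0,0,0],
    [0,0,0],
    [0,0,0],
    [0,0,0],
    [0,0,0],
    [0,0,0],
  ],
)

```text
clock: 23.55
position: [0.4273, 0.2708, 0.0048]
ee_rot: [0.559, 0.829, 0.0, -0.0]
ft_force: [-0.1, 0.1, 0.5]
grip_width: 0.6
```

Emit:
move_arm(
  claw=[0,0,0,0,0,0,0,0],
  dp=[
    [0,0,0],
    [0,0,0],
    [0,0,0],
    [0,0,0],
    [0,0,0],
    [0,0,0],
    [0,0,0],
    [0,0,0],
  ],
  turn=[
    [0,0,0],
    [0,0,0],
    [0,0,0],
    [0,0,0],
    [0,0,0],
    [0,0,0],
    [0,0,0],
    [0,0,0],
  ],
  grip_force=40,
)

```text
clock: 24.22
position: [0.4278, 0.2708, 0.0054]
ee_rot: [0.559, 0.829, 0.001, 0.001]
ft_force: [-0.6, -0.4, 6.9]
grip_width: 0.147
```

Emit:
move_arm(
  claw=[0,0,0,0,0,0,0],
  dp=[
    [0,0,-0.05],
    [0,0,-0.15],
    [0,0,-0.18],
    [0,0,-0.18],
    [0,0,-0.05],
    [0,0,0],
    [0,0,0],
  ],
  turn=[
    [0,0,0],
    [0,0,0],
    [0,0,0],
    [0,0,0],
    [0,0,0],
    [0,0,0],
    [0,0,0],
  ],
)

```text
clock: 24.8
position: [0.4274, 0.2704, 0.1269]
ee_rot: [0.559, 0.829, 0.001, 0.001]
ft_force: [-0.5, -0.1, -0.4]
grip_width: 0.143
```

```bash
python3 - <<'E'
from h import *
go(.65,-.24,.14,90)
v=V('wrist','w33')
v=V('scene'); ov(v,[],'o33',(170,130,440,340),3)
E
```

```text
pos [0.4274 0.2704 0.1269] yaw 111.99 tilt 0.1 clk 24.8 j [-0.02  0.23 -0.7   1.87  0.16  1.1   1.17] F [-0.5 -0.1 -0.4] w 0.143
dp total [-2.7831  0.0768 -0.064 ] len mm 557.0 turnz 0.489
```

View pics/w33.png

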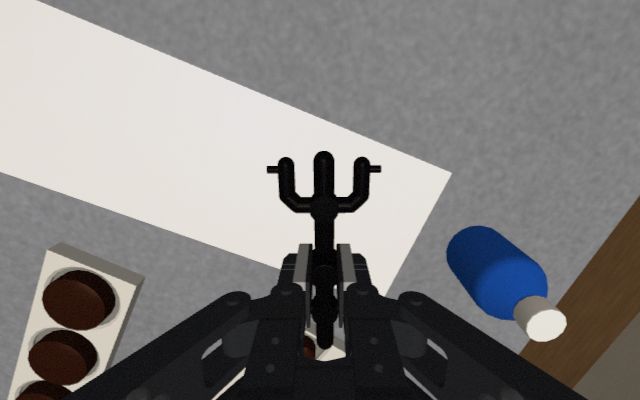

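View pics/o33.png

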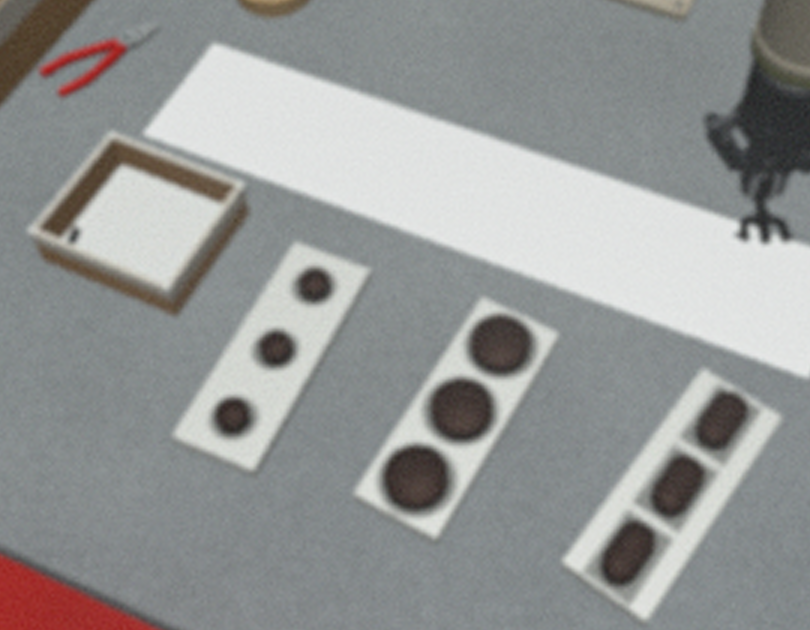

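The runner is held level, and all three trays are full. Now to measure the carton.

```bash
python3 - <<'E'
from h import *
v=V('scene')
P=[v.ray(a/3+170,b/3+130,.05) for a,b in [(113,132),(245,185),(172,298),(28,230)]]
for p in P: print(p.round(3))
c=np.mean(P,0); print('c',c)
ang=[np.degrees(np.arctan2(*(P[j]-P[i])[[1,0]])) for i,j in [(0,1),(1,2),(2,3),(3,0)]]; print(np.round(ang,1),[round(np.linalg.norm(P[j]-P[i]),3) for i,j in [(0,1),(1,2),(2,3),(3,0)]])
ov(v,[('carton',c[0],c[1],0)],'o34',(170,160,270,240),7)
w=V('side'); ov(w,[('carton',c[0],c[1],0)],'o35',(370,190,500,290),5)
E
```

```text
[ 0.563 -0.366  0.05 ]
[ 0.567 -0.207  0.05 ]
[ 0.712 -0.202  0.05 ]
[ 0.702 -0.372  0.05 ]
c [ 0.63600268 -0.28663441  0.05      ]
[ 88.3   1.9 -93.4 177.7] [np.float64(0.159), np.float64(0.145), np.float64(0.17), np.float64(0.139)]
```

View pics/o34.png

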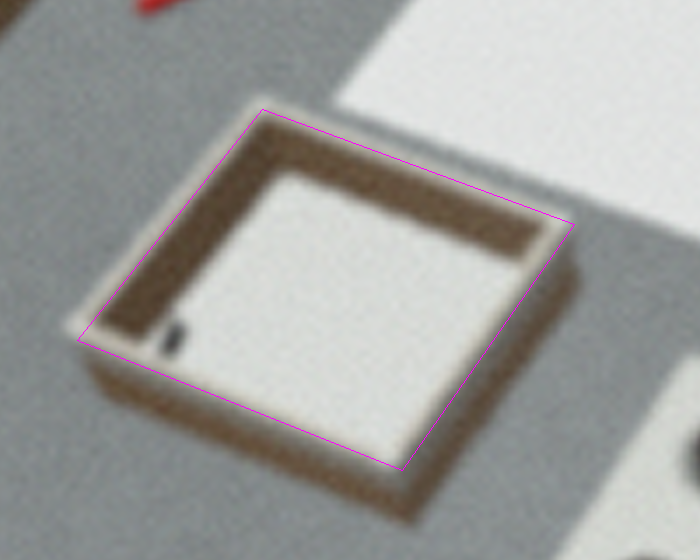

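View pics/o35.png

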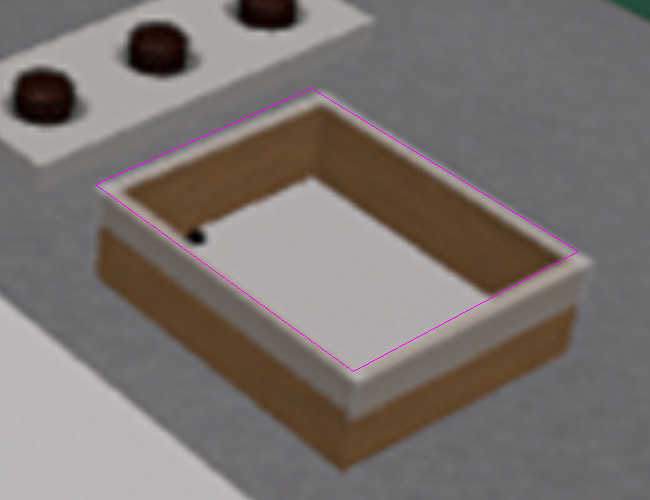

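```bash
python3 - <<'E'
from h import *
go(.634,-.288,.13,91)
E
```

```text
pos [0.4264 0.27   0.1251] yaw 112.01 tilt 0.13 clk 25.0 j [-0.02  0.23 -0.7   1.87  0.16  1.1   1.17] F [ 0.1  0.3 -1.1] w 0.143
dp total [-2.9756 -0.0831 -0.0242] len mm 595.4 turnz 0.467
```

Emit:
move_arm(
  claw=[0,0,0,0,0,0,0,0],
  dp=[
    [-0.1,-0.005,-0.01],
    [-0.18,-0.005,-0.01],
    [-0.18,-0.005,-0.01],
    [-0.18,-0.005,0],
    [-0.18,-0.005,0],
    [-0.18,-0.005,0],
    [-0.18,-0.005,0],
    [-0.18,-0.005,0],
  ],
  turn=[
    [0,0,0],
    [0,0,0],
    [0,0,0],
    [0,0,0],
    [0,0,0],
    [0,0,0],
    [0,0,0],
    [0,0,0],
  ],
)

```text
clock: 25.67
position: [0.5214, 0.0135, 0.1314]
ee_rot: [0.559, 0.829, -0.0, -0.001]
ft_force: [1.4, 0.4, -0.3]
grip_width: 0.14
```

Emit:
move_arm(
  claw=[0,0,0,0,0,0,0,0],
  dp=[
    [-0.18,-0.005,0],
    [-0.18,-0.005,0],
    [-0.18,-0.005,0],
    [-0.18,-0.005,0],
    [-0.18,-0.005,0],
    [-0.18,-0.005,0],
    [-0.18,-0.005,0],
    [-0.18,-0.005,0],
  ],
  turn=[
    [0,0,0],
    [0,0,0],
    [0,0,0],
    [0,0,0],
    [0,0,0],
    [0,0,0],
    [0,0,0],
    [0,0,0],
  ],
)

```text
clock: 26.33
position: [0.6219, -0.2563, 0.1308]
ee_rot: [0.559, 0.829, -0.0, -0.001]
ft_force: [0.2, -0.2, 0.1]
grip_width: 0.141
```

Emit:
move_arm(
  claw=[0,0,0,0,0,0,0],
  dp=[
    [-0.12,0,0],
    [-0.05,0,0],
    [0,0,0],
    [0,0,0],
    [0,0,0],
    [0,0,0],
    [0,0,0],
  ],
  turn=[
    [0,0,0],
    [0,0,0],
    [0,0,0.155],
    [0,0,0.155],
    [0,0,0.155],
    [0,0,0],
    [0,0,0],
  ],
)

```text
clock: 26.92
position: [0.6346, -0.2853, 0.1314]
ee_rot: [0.699, 0.715, -0.0, -0.001]
ft_force: [-0.6, 0.1, 0.4]
grip_width: 0.142
```

```bash
python3 - <<'E'
from h import *
go(.634,-.288,.13,91)
v=V('wrist')
ov(v,[('carton',.634,-.288,1)],'o36',None,1.25)
E
```

```text
pos [ 0.6346 -0.2853  0.1314] yaw 91.35 tilt 0.08 clk 26.92 j [ 0.54  0.56 -0.26  1.36  0.15  1.24  1.86] F [-0.6  0.1  0.4] w 0.142
dp total [-0.0134 -0.0035  0.0072] len mm 3.1 turnz 0.008
```

View pics/o36.png

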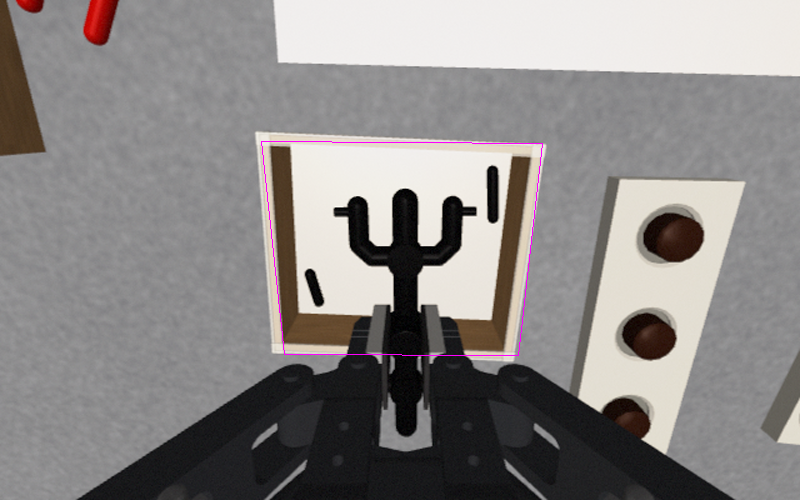

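Relative to my estimate the carton is 2 mm toward −y and turned about −1°. I'll correct for that and lower in.

Emit:
move_arm(
  claw=[0,0,0,0,0,0,0],
  dp=[
    [-0.021,-0.003,0],
    [0,0,0.1],
    [0,0,0.14],
    [0,0,0.11],
    [0,0,0.05],
    [0,0,0],
    [0,0,0],
  ],
  turn=[
    [0,0,0.052],
    [0,0,0],
    [0,0,0],
    [0,0,0],
    [0,0,0],
    [0,0,0],
    [0,0,0],
  ],
)

```text
clock: 27.55
position: [0.6344, -0.2903, 0.0527]
ee_rot: [0.714, 0.7, 0.0, -0.0]
ft_force: [1.0, 0.1, 0.3]
grip_width: 0.143
```

```bash
python3 - <<'E'
from h import *
go(.634,-.2895,.012,89)
v=V('wrist'); p=v.o['position']
ov(v,[('carton',.6335,-.2905,-1)],'o37',None,1.25)
w=V('side'); ov(w,[],'o38',(370,150,500,290),5)
E
```

```text
pos [ 0.6344 -0.2903  0.0527] yaw 88.83 tilt 0.02 clk 27.55 j [ 0.53  0.64 -0.25  1.42  0.16  1.11  1.81] F [1.  0.1 0.3] w 0.143
dp total [ 0.0041 -0.0022  0.2034] len mm 40.7 turnz -0.004
```

View pics/o37.png

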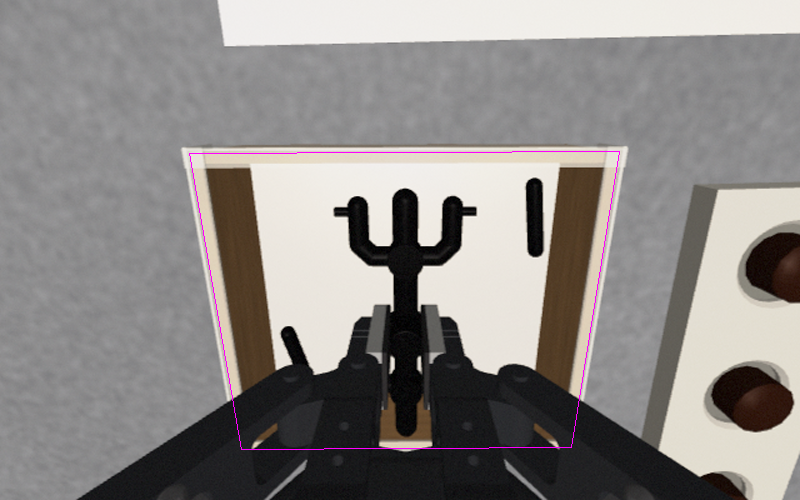

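View pics/o38.png

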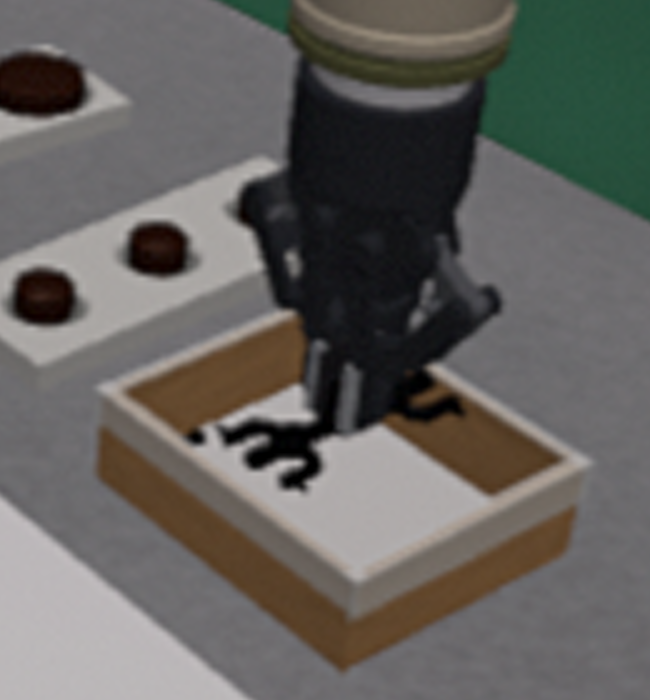

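```bash
python3 - <<'E'
from h import *
v=V('wrist'); p=v.o['position']; M=R.from_quat(v.o['ee_rot']).as_matrix()
for uv in [(404/1.25,189/1.25),(406/1.25,437/1.25)]:
    print((M.T@(v.ray(*uv,p[2]-.0004)-p)*1000).round(1))
E
```

```text
[ -0.3 -56.5   0.3]
[ 0.4 59.8  0.6]
```

Emit:
move_arm(
  claw=[0,0,0,0,0,0],
  dp=[
    [0,0,0.06],
    [0,0,0.08],
    [0,0,0.05],
    [0,0,0.015],
    [0,0,0],
    [0,0,0],
  ],
  turn=[
    [0,0,0],
    [0,0,0],
    [0,0,0],
    [0,0,0],
    [0,0,0],
    [0,0,0],
  ],
)

```text
clock: 28.2
position: [0.6345, -0.2905, 0.0114]
ee_rot: [0.715, 0.699, 0.0, 0.0]
ft_force: [0.2, -0.7, -0.3]
grip_width: 0.145
```

Emit:
move_arm(
  claw=[0,0,0],
  dp=[
    [0,0,0.01],
    [0,0,0],
    [0,0,0],
  ],
  turn=[
    [0,0,0],
    [0,0,0],
    [0,0,0],
  ],
)

```text
clock: 28.45
position: [0.6345, -0.2905, 0.0096]
ee_rot: [0.715, 0.699, 0.0, 0.0]
ft_force: [-0.3, 1.1, 0.4]
grip_width: 0.136
```

Emit:
move_arm(
  claw=[0.3,0.35,0.4,0.4,0.4,0.4,0.4,0.4],
  dp=[
    [0,0,0],
    [0,0,0],
    [0,0,0],
    [0,0,-0.05],
    [0,0,-0.1],
    [0,0,-0.15],
    [0,0,-0.18],
    [0,0,-0.1],
  ],
  turn=[
    [0,0,0],
    [0,0,0],
    [0,0,0],
    [0,0,0],
    [0,0,0],
    [0,0,0],
    [0,0,0],
    [0,0,0],
  ],
)

```text
clock: 29.12
position: [0.6356, -0.2909, 0.1305]
ee_rot: [0.715, 0.699, 0.001, 0.002]
ft_force: [0.4, -0.7, 0.8]
grip_width: 0.402
```

Emit:
move_arm(
  claw=[0.6,0.8,1,1],
  dp=[
    [0,-0.1,-0.15],
    [0,-0.1,-0.15],
    [0,0,0],
    [0,0,0],
  ],
  turn=[
    [0,0,0],
    [0,0,0],
    [0,0,0],
    [0,0,0],
  ],
)

```text
clock: 29.45
position: [0.5946, -0.2905, 0.189]
ee_rot: [0.715, 0.699, 0.001, 0.002]
ft_force: [0.5, -0.2, -0.4]
grip_width: 0.942
```

```bash
python3 - <<'E'
from h import *
go(.634,-.2895,.012,89)
V('wrist','w39'); V('side','s39'); V('scene','c39')
E
```

```text
pos [ 0.5946 -0.2905  0.189 ] yaw 88.68 tilt 0.29 clk 29.45 j [ 0.58  0.45 -0.26  1.4   0.12  1.3   1.86] F [ 0.5 -0.2 -0.4] w 0.942
dp total [0.0117 0.1929 0.8858] len mm 181.3 turnz -0.007
```

View pics/w39.png

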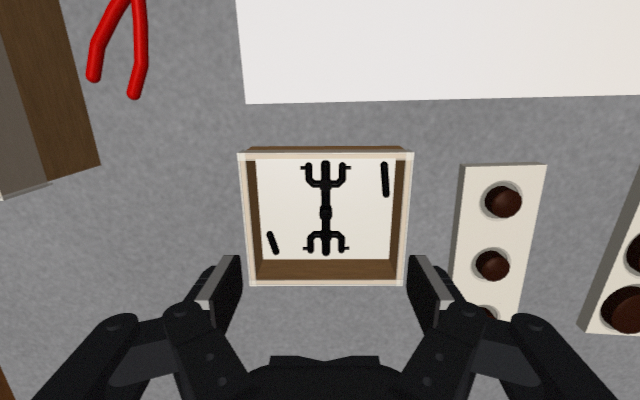

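View pics/s39.png

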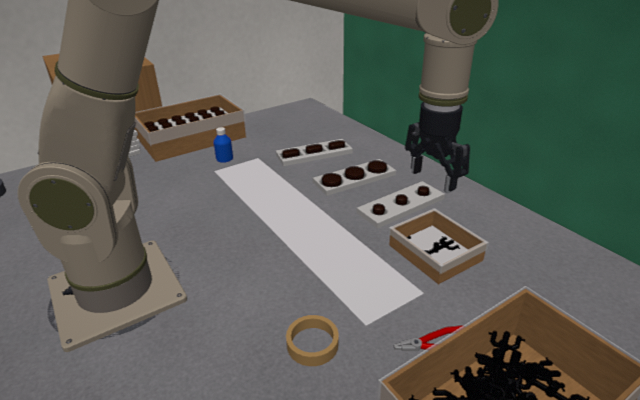

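View pics/c39.png

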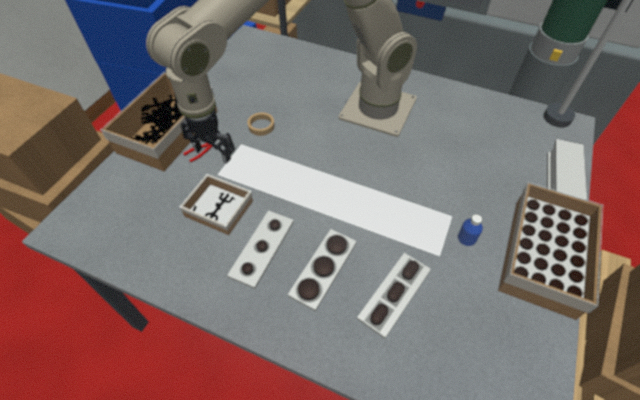

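The runner lies flat inside the carton at (325,208) in the wrist view. All three trays are full, the sheet is empty, and the nippers and bottle haven't moved. Handing in.

```bash
python3 - <<'E'
from workcell import manip
print(manip.hand_in())
E
```

```text
the job is handed in; nothing more can be done
None
```

The trimming sheet is clear, and I handed the job in at about 29.5 s of robot time. I placed the large, small and oblong lenses in that order, then laid the runner in the low scrap carton.

- **Lenses:** Each lens was lowered until it touched the pocket floor. Contact came within 0.5 mm of the expected height, and contact forces stayed under 18 N on the vertical axis. After each release, pictures from the wrist and side cameras showed the lens flat and inside its pocket.
- **Runner:** The last pictures show it lying flat on the carton floor, clear of the walls and of the two scrap bits.
- **Bystanders:** The nippers and the cleaner bottle look unmoved in the last pictures. The arm ended clear of everything.
- **Checks that disagreed:**
  - My first estimate of the large tray's position was about 4 mm off in y from what the closer wrist view showed. I corrected it before lowering the lens.
  - My first carton estimate was about 2 mm off, and I corrected that before lowering too.

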